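# Wedge a board carrier up to its mark, then key the laser on

## Task

Slide the wooden wedge, thin end first, under the bar at the free edge of the hinged board carrier until the carrier's pointer is level with the finger of the height mark, and let go of the wedge so that it carries the board there. Then take the key from its parking block, push it fully home in the laser key switch, turn it clockwise to its stop (on) and leave it in. Leave the height mark where it is and do not push the other things on the bench about.

Things in the scene. Friction and masses are not known exactly. Their poses are not given: they have to be found in the camera images.
- carrier_bar (a point): Middle of the lowest line of the round steel bar (12 mm across, 164 mm long) under the free edge of the board carrier. Axes: x from the free edge towards the hinge, level at the start (the way the wedge is pushed in), y along the bar, z up. At rest the bar's lowest line is 8 mm above the bench; the space under its middle 140 mm is clear.
- carrier (a joint): Tilt of the carrier in rad: 0 at rest on its stops, grows as the free edge rises; it falls back by weight (about 2.5 N at the bar). Dark plate 205 x 168 x 8 mm with a green circuit board on it, hinged 190 mm from the bar, overhanging the bar by 15 mm; its underside is 24 mm above the bench at rest.
- pointer (a point): Tip of a small steel pointer, 3 mm thick, that sticks out sideways from the carrier's free edge (10 mm nearer the edge than the bar, 112 mm from the carrier's middle along -y of carrier_bar). Point at mid-thickness; 28 mm above the bench at rest. It rises 1.05 mm for each mm that the bar rises.
- mark_tip (a point): The height mark: tip of a 3 mm thick steel finger on a dark 16 mm collar on an upright post (77 mm tall) beside the pointer, its tip 1 mm from the pointer's. Point at mid-thickness. At the start it is 8 to 16 mm higher than the pointer. To be left where it is.
- wedge_grip (a point): Centre of the wooden wedge's grip block, 26 (x) x 22 (y) x 60 mm tall, 30 mm above the bench. +x points to the thin end, z up. Ahead of the block a slope 130 mm long, 30 mm wide falls evenly from 32.6 mm to 4 mm high (0.22 per mm) at the thin end, 143 mm ahead of this point. Flat underside, about 0.12 kg; friction holds it where it is left. The flat wooden bar is not the wedge.
- key_grip (a point): Centre of the key's black flat bow: 28 mm wide (x), 10 thick (y), 40 tall. Below it a collar 20 mm across, 6 high, then a blade 12 (x) x 5 (y) mm, 22 long. Blade end 48 mm, collar underside 26 mm below this point. It stands upright, blade down, in a grey parking block 44 x 44 x 30 mm (point 56 mm above the bench) and lifts straight out. 40 g.
- key_slot (a point): Centre of the mouth of the upward keyhole in the round dark barrel of the laser key switch (grey box 84 x 84 x 46 mm; mouth 50 mm above the bench). Slot 14.5 (x) x 7.5 (y) mm, deeper than the blade, 2.5 mm chamfer. x along the slot when off, z up; the axes do not turn with the barrel. Fully home, the collar rests on the barrel, bow centre 26 mm above this point.
- enable (a joint): Angle of the key switch's barrel in rad: 0 off, 1.1 on (stop); grows clockwise seen from above. Friction about 0.04 N m, stays where it is left. The key has about 0.2 rad of play in the slot, so it must be turned about 1.3 rad.
- spool_a_c (a point): Bystander: copper wire spool, 52 mm across, 32 mm tall; its centre.
- spool_b_c (a point): Bystander: grey wire spool, 52 mm across, 32 mm tall; its centre.
- screwdriver_grip (a point): Bystander: black screwdriver, 170 mm long, lying on the bench; middle of its handle.
- flux_jar_c (a point): Bystander: small jar, 44 mm across, 55 mm tall; its centre.
- heatsink_c (a point): Bystander: finned aluminium heatsink 50 x 50 x 28 mm; its centre.
- packing_bar_c (a point): Bystander: plain flat wooden bar 110 x 24 x 14 mm; its centre.
Not all that is in view belongs to the job. Several things look just like the part that bears wedge_grip: the one meant starts farthest to the robot's right. Several things look just like the part that bears key_slot: the one meant starts nearest to the robot's base.

How it is judged (in metres and radians):
On the way, in this order (a step that is already met when the one before it is completed fails the run):
1. The wedge, let go, carries the carrier with its pointer level with the mark (within 2.5 mm) (z of pointer in the frame of mark_tip between -0.0025 and 0.0025 m and contact force between wedge and carrier above 0.3 N and contact force between the fingers and wedge below 0.2 N), for 0.3 s.
2. The key is fully home in the key switch (horizontal distance between key_grip and key_slot below 0.007 m and z of key_grip in the frame of key_slot between 0.018 and 0.031 m and angle between key_grip's own z axis and vertical below 0.2 rad), for 0.2 s.
At the end, for the whole second after the job is handed in: The wedge bears the carrier, its pointer within 2.5 mm of the mark's height; the key stands fully home in the switch (within 7 mm of its axis, collar within 5 mm of the barrel) and upright, the switch is on (at least 0.95 rad); wedge and key released and at rest (all of step 2 and z of pointer in the frame of mark_tip between -0.0025 and 0.0025 m and contact force between wedge and carrier above 0.3 N and value of joint enable above 0.95 rad and linear speed of each of wedge, key below 0.01 m/s); the robot touches nothing.
It fails at once if The height mark is shifted by more than 4 mm (distance of mark_tip from where it was at the start of the episode above 0.004 m).
It fails at once if A bystander (spools, screwdriver, jar, heatsink, flat wooden bar) is pushed more than 40 mm (distance of any of spool_a_c, spool_b_c, screwdriver_grip, flux_jar_c, heatsink_c, packing_bar_c from where it was at the start of the episode above 0.04 m).
It also fails if it takes over 72 s, if anything falls off the work surface, if the arm or the gripper's body presses on something with over 40 N, if the wrist force passes 120 N, or if a joint passes its speed limit or range.

## Robot

A 7-joint arm with a two-finger parallel gripper is mounted at the origin on the work surface. World frame = base frame: x ahead of the robot, y to its left, z up, the work surface at z = 0. Lengths are in mm, angles in rad, forces in N, time in s.
With the tool pointing down it reaches from about 425 to 1025 mm from the base axis. Payload 3.6 kg.
Tool frame: the origin (TCP) lies where the fingers leave the gripper's body, on its centre line; the fingertips stand 73 mm ahead of it and the grasp point (between the pads) lies 54 mm ahead of it; y points along the fingers, x is the direction in which the jaws open and shut, and the axes are right-handed (so a half turn about y gives the same grasp; the last joint's range is limited). The gripper opens to 85 mm and grips with 20 to 120 N. Pads are 22 mm wide; open, the fingers measure 114 mm over their backs; the gripper's body (76 mm by 85 mm) begins 54 mm behind the grasp point. The pads swing forward as they close: fully open they stand 13 mm farther back than shut.
Start: joints at [-1.427, 0.591, 0.048, 1.609, -0.033, 0.943, -0.034], TCP at [170.073, 704.773, 303.902] pointing down, gripper open.
Joint ranges: [-2.69, 2.69], [-0.47, 2.24], [-1.27, 1.36], [0.19, 2.51], [-1.53, 4.68], [0.08, 2.07], [-3.09, 3.09]. Speed limits (rad/s): [2.57, 2.57, 3.14, 3.14, 3.14, 3.14, 3.14].

## Interface

Orientations are given as a unit quaternion [x, y, z, w].
In Python, from workcell import robot, camera, calibration gives the robot as it stands. The module is installed in compiled form; this text tells all that it offers.
- The arm moves only by the tool servo_tool, never from a script. Its argument "moves" is a list of rows, each a list of 4 numbers: the shift along the tool's x, y, z in cm, then the turn about the tool's y in degrees. In form: [[tx, ty, tz, yaw], ...]. A call has exactly 5 rows; each row shifts and turns the commanded pose from where the row before left it, along the tool's axes as they then stand; what a row does not reach is not made up. A row lasts 1/10 s, in which the tool goes at most 50 mm and 8.59 degrees, less where a joint would pass 70% of its speed; a pose out of reach is approached as far as the arm can. A call is refused whole if a number of a shift passes 5 or a number of a turn 8.59, either way. A call with a gripper value outside its range is refused whole. "hand" is the opening, from -1 (shut) to 1 (fully open), set as the call begins (left out, the last holds). The fingers move at their own pace and stop on an object; "squeeze" is the grip in N (left out, the last holds). Time passes only in rows, so rows that do not move let the fingers close, or fill a call up. It gives the time, the measured TCP pose, the force and the opening at its end, in the units of the state.
- robot.read_state(): the state, without advancing time (a new reading comes with each control period).
- camera(name): name is "side" or "top"; returns the picture (400x640x3 uint8, red, green, blue); there is no depth.
- calibration(name): a dict with "fov_y" (degrees; the focal length in pixels is half the picture's height over the tangent of half this angle, whatever the lens; pixels are square), "cx", "cy" (the principal point, pixels), "view" (4x4, takes a point from world to camera coordinates). Camera axes: x right, y up, looking along -z (the intrinsics and any distortion apply to the point x, -y, -z); pixel columns grow to the right and rows downward; lengths in mm; the calibration is good to about 2 mm. A picture is of the moment at which its call begins. calibration takes no time and is no camera call.
- robot.close_job(): hands the job in, once; it reports no verdict.
The state is a dict: "t": time; "qpos": joint angles; "qvel": joint speeds; "joint_efforts": joint torques, N m; "tool_pos": TCP position; "eef_rot": TCP orientation; "contact_force": force on the tool from outside, world axes, zero at the start; "torque": the same for the moment, N m; "gripper_width": finger opening in mm.
Only numpy, scipy, OpenCV 4.12 (cv2) and the standard library are available. Lean on these libraries where they do the work, as an engineer would, in place of code of your own. Each camera call takes 0.05 s, during which the arm holds its last target.

## Working session

There is one attempt and no reset: what is moved stays moved. The work goes in short steps, Python scripts to look and compute and a tool call to move; the robot and the scene stay as the last step left them, time stands still between calls to the robot, and variables do not carry over. Pictures are saved under pics/ and viewed, and the job is handed in when it is done.

Besides the shell and the picture viewer there is one more tool, called after "Call:" by a JSON object that holds its "fn" and its "kwargs", one argument or row to a line. servo_tool: Moves the arm, as the interface text tells. Its arguments: {"type":"object","properties":{"moves":{"type":"array"},"hand":{"type":"number"},"squeeze":{"type":"number"}},"required":["moves"]}

```bash
mkdir -p pics; python3 - <<'E'
from workcell import robot,camera,calibration
import cv2,numpy as np
s=robot.read_state()
for k,v in s.items(): print(k,np.round(v,3))
for n in("side","top"):
    c=calibration(n);print(n,c)
    cv2.imwrite(f"pics/{n}0.png",camera(n)[:,:,::-1])
E
```

```text
t 0.0
qpos [-1.427  0.592  0.048  1.61  -0.033  0.943 -0.034]
qvel [ 0.     0.     0.001  0.002  0.001 -0.     0.001]
joint_efforts [ 0.0000e+00 -5.4870e+01  1.5470e+00 -1.9813e+01  9.0000e-03  9.0000e-03
  0.0000e+00]
tool_pos [169.924 704.102 302.72 ]
eef_rot [ 0.556  0.437 -0.438 -0.555]
contact_force [-0.623 -0.398 -0.593]
torque [-0.031  0.009  0.075]
gripper_width 85.579
side {'fov_y': 54.26706218764021, 'cx': 322.0426245026055, 'cy': 203.84739129294368, 'view': array([[ 9.96342164e-01, -8.33154183e-02, -1.89955964e-02,
        -5.09661271e+02],
       [ 6.67226332e-02,  6.19604785e-01,  7.82072887e-01,
         1.59546509e+01],
       [-5.33889672e-02, -7.80479629e-01,  6.22897397e-01,
        -1.53533041e+03],
       [ 0.00000000e+00,  0.00000000e+00,  0.00000000e+00,
         1.00000000e+00]])}
top {'fov_y': 50.871366697532494, 'cx': 324.4336789800786, 'cy': 196.1226335973137, 'view': array([[ 2.42543928e-02, -9.99598247e-01, -1.46652135e-02,
        -1.46884094e+02],
       [ 9.94956125e-01,  2.27082870e-02,  9.77069217e-02,
        -4.88429745e+02],
       [-9.73346458e-02, -1.69610661e-02,  9.95107175e-01,
        -1.27066352e+03],
       [ 0.00000000e+00,  0.00000000e+00,  0.00000000e+00,
         1.00000000e+00]])}
```

View pics/side0.png

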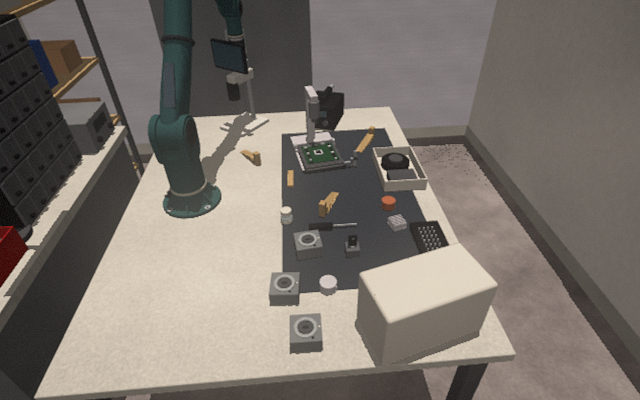

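View pics/top0.png

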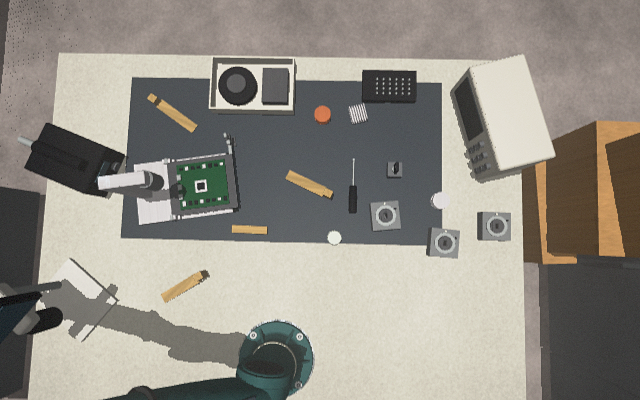

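```bash
cat > h.py <<'E'
import numpy as np,cv2
from workcell import robot,camera,calibration
from scipy.spatial.transform import Rotation as R
def K(n):
    c=calibration(n);f=200/np.tan(np.radians(c['fov_y']/2));return c,f
def ray(n,u,v):
    c,f=K(n);V=np.array(c['view']);d=np.array([(u-c['cx'])/f,-(v-c['cy'])/f,-1.])
    Rm=V[:3,:3];o=-Rm.T@V[:3,3];return o,Rm.T@d
def onz(n,u,v,z):
    o,d=ray(n,u,v);return o+d*(z-o[2])/d[2]
def tri(us,vs,ut,vt):
    a,p=ray('side',us,vs);b,q=ray('top',ut,vt)
    A=np.c_[p,-q];t=np.linalg.lstsq(A,b-a,rcond=None)[0]
    P=a+p*t[0];Q=b+q*t[1];return (P+Q)/2,np.linalg.norm(P-Q)
def proj(n,p):
    c,f=K(n);V=np.array(c['view']);q=V[:3,:3]@np.array(p,float)+V[:3,3]
    return np.array([c['cx']+f*q[0]/-q[2],c['cy']-f*q[1]/-q[2]])
def crop(im,x0,y0,x1,y1,s,fn):
    c=im[y0:y1,x0:x1,::-1];c=cv2.resize(c,None,fx=s,fy=s,interpolation=cv2.INTER_CUBIC)
    cv2.imwrite(fn,c)
def st():
    s=robot.read_state();r=R.from_quat(s['eef_rot']).as_matrix()
    return s,r
E
python3 - <<'E'
from h import *
t=cv2.imread('pics/top0.png')[:,:,::-1];s=cv2.imread('pics/side0.png')[:,:,::-1]
crop(t,160,120,420,260,3,'pics/tc.png')
crop(s,260,100,420,260,3.5,'pics/sc.png')
for n in('top','side'): print(proj(n,[0,0,0]),proj(n,[500,0,0]),proj(n,[500,-300,0]))
s,r=st();print(r)
for p in [(385,216),(443,242),(494,225)]: 
    q=onz('top',*p,50);print(q,np.hypot(*q[:2]))
for p in [(310,185),(172,113),(186,286)]: print(onz('top',*p,20))
E
```

```text
[275.82275636 357.76723291] [281.48132743 193.2385769 ] [377.26854356 195.40722644]
[192.49008077 199.79182395] [319.17180841 191.52582918] [326.01164629 243.98466801]
[[ 2.34571107e-01 -3.63464028e-04 -9.72098896e-01]
 [ 9.72096816e-01 -2.01450947e-03  2.34571358e-01]
 [-2.04356068e-03 -9.99997905e-01 -1.19223492e-04]]
[ 433.51126609 -318.37303464   50.        ] 537.8600254825501
[ 360.39368345 -490.85127824   50.        ] 608.9487535239963
[ 414.35136962 -642.00066444   50.        ] 764.1020289531017
[525.56120379 -89.83271049  20.        ]
[744.96766636 352.87041758  20.        ]
[208.54691653 277.97008006  20.        ]
```

View pics/tc.png

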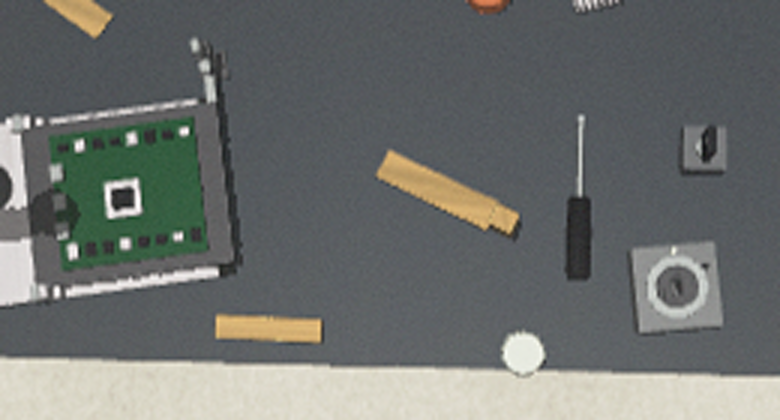

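View pics/sc.png

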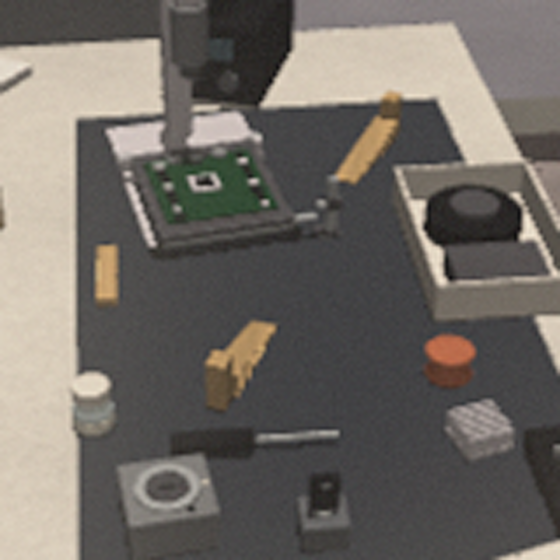

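```bash
python3 - <<'E'
from h import *
t=cv2.imread('pics/top0.png')[:,:,::-1];s=cv2.imread('pics/side0.png')[:,:,::-1]
crop(t,275,160,345,210,11,'pics/w.png')
crop(t,180,125,250,230,5.5,'pics/c.png')
crop(t,360,150,410,240,6.5,'pics/k.png')
crop(s,270,125,370,180,8,'pics/cs.png')
crop(s,280,180,370,265,7,'pics/ws.png')
E
cd pics; python3 -c "
import cv2,numpy as np
a=cv2.imread('c.png');b=cv2.imread('k.png');h=max(a.shape[0],b.shape[0])
f=lambda i:cv2.copyMakeBorder(i,0,h-i.shape[0],0,5,0)
cv2.imwrite('ck.png',np.hstack([f(a),f(b)]))"
```

```text
(no output)
```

View pics/w.png

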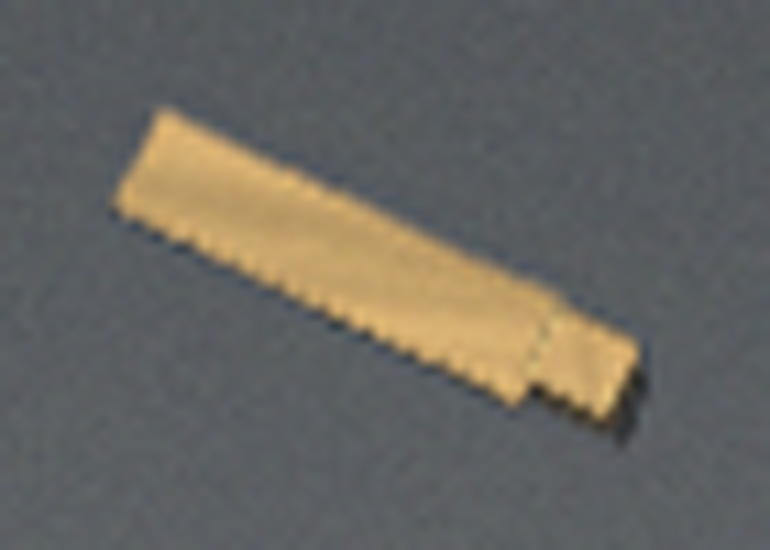

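View pics/ck.png

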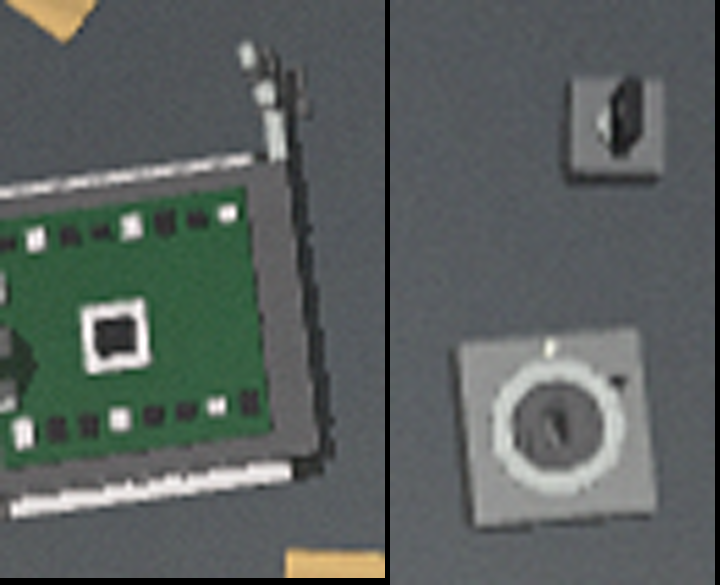

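View pics/cs.png

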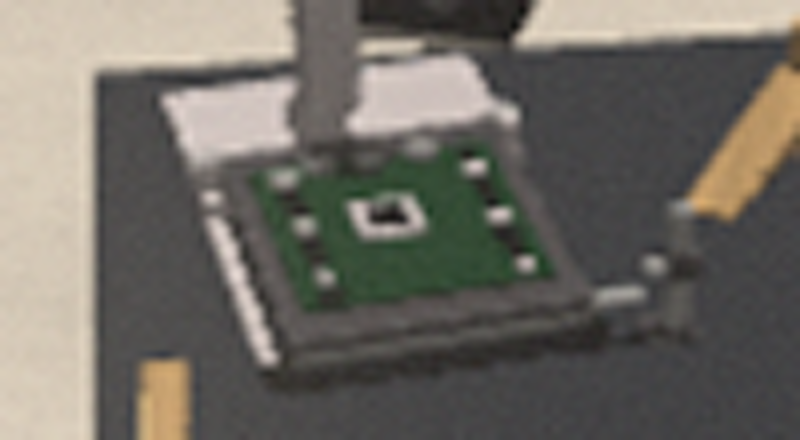

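View pics/ws.png

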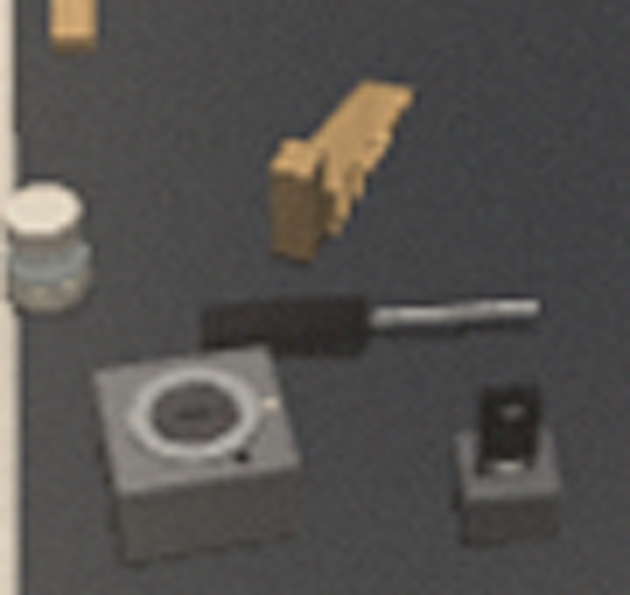

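```bash
python3 - <<'E'
from h import *
def W(n,x0,y0,s,x,y,z): return onz(n,x0+(x+.5)/s-.5,y0+(y+.5)/s-.5,z)
w=lambda x,y,z:W('top',275,160,11,x,y,z)
ta,tb=w(160,105,4),w(113,203,4); print('thin',ta,tb,np.linalg.norm(ta-tb))
sa,sb=w(560,297,32.6),w(518,405,32.6);print('slope back',sa,sb,np.linalg.norm(sa-sb))
ba,bb=w(640,348,60),w(605,420,60);print('blk back',ba,bb,np.linalg.norm(ba-bb))
T=(ta+tb)/2;B=(ba+bb)/2;print(T,B,np.linalg.norm((T-B)[:2]),np.degrees(np.arctan2(*(T-B)[[1,0]])))
S=(sa+sb)/2;d=(T-S)[:2];print('slope len',np.linalg.norm(d),np.degrees(np.arctan2(d[1],d[0])))
# side-view block top
ws=lambda x,y,z:W('side',280,180,7,x,y,z)
print('side blk top center', ws(299,150,60),'thin', ws(363,82,4),ws(412,95,4))
# carrier plate corners top face z=32 (px in c.png)
c=lambda x,y,z:W('top',180,125,5.5,x,y,z)
print('plate free corners',c(283,160,32),c(325,455,32))
print('bar?',c(322,465,14)); print('pointer root,tip',c(275,155,28),c(270,112,28)); print('finger blob',c(265,95,40)); print('post top',c(246,50,77))
cs=lambda x,y,z:W('side',270,125,8,x,y,z)
print('side pointer',cs(595,300,28),cs(645,293,28),'finger',cs(655,265,40),'post top',cs(683,207,77),cs(683,330,0),'plate corner',cs(280,355,32),cs(600,295,32))
u=lambda n,x0,y0,s,x,y:(x0+(x+.5)/s-.5,y0+(y+.5)/s-.5)
print('tri finger',tri(*u('',270,125,8,655,265),*u('',180,125,5.5,265,95)))
print('tri posttop',tri(*u('',270,125,8,683,207),*u('',180,125,5.5,246,50)))
print('tri ptr tip',tri(*u('',270,125,8,645,293),*u('',180,125,5.5,270,112)))
k=lambda x,y,z:W('top',360,150,6.5,x-390,y,z)
print('box corners',[k(*p,46).round(1) for p in [(458,343),(637,329),(656,511),(474,527)]])
print('slot',k(556,427,50),'ring',k(559,426,50))
print('park corners',[k(*p,30).round(1) for p in [(570,78),(663,80),(662,173),(568,175)]])
print('bow top',[k(*p,76).round(1) for p in [(630,80),(622,155)]], k(626,117,76))
print('side bow',W('side',280,180,7,510,392,76), 'slot side',W('side',280,180,7,193,412,50))
print(proj('side',[650,60,28]),proj('side',[650,60,29]))
E
```

```text
thin [576.44897097 -21.82744803   4.        ] [547.89380986  -9.32038679   4.        ] 31.1740887059349
slope back [ 520.30073388 -137.92120032   32.6       ] [ 489.86336729 -126.99236669   32.6       ] 32.33995499318706
blk back [ 503.52135836 -160.41138408   60.        ] [ 483.65320277 -151.35524487   60.        ] 21.834771894579458
[562.17139041 -15.57391741   4.        ] [ 493.58728057 -155.88331448   60.        ] 156.17460429843524 63.95032641521945
slope len 130.07996428386335 63.96763338134344
side blk top center [ 501.95033019 -138.85731308   60.        ] thin [548.38573997  -9.07128068   4.        ] [574.66353986 -24.30812293   4.        ]
plate free corners [616.20123325 156.6776812   32.        ] [450.51775053 125.61730405  32.        ]
bar? [446.03192169 131.046235    14.        ]
pointer root,tip [619.75107273 162.32356131  28.        ] [644.36278742 166.30600736  28.        ]
finger blob [651.38481833 166.54203258  40.        ]
post top [667.81637212 168.67798262  77.        ]
side pointer [620.06410799 161.99169049  28.        ] [647.67792877 165.88380538  28.        ]
[... 495 characters left out ...]
, np.float64(3.251563404032885))
box corners [array([ 473.8, -273.5,   46. ]), array([ 482.2, -356.2,   46. ]), array([ 398.3, -365.5,   46. ]), array([ 389., -282.,   46.])]
slot [ 435.70576251 -318.69506575   50.        ] ring [ 436.19850771 -320.06785609   50.        ]
park corners [array([ 602.2, -326.2,   30. ]), array([ 602.2, -370.1,   30. ]), array([ 557.8, -369.9,   30. ]), array([ 555.9, -325.7,   30. ])]
bow top [array([ 593.4, -347.4,   76. ]), array([ 558.8, -344.1,   76. ])] [ 576.29235702 -345.74248335   76.        ]
side bow [ 581.36876706 -347.94092444   76.        ] slot side [ 436.83185284 -318.76699439   50.        ]
[354.356636   174.95720789] [354.36458877 174.75504607]
```

```bash
python3 - <<'E'
from h import *
S=np.mean([camera('side').astype(float) for _ in range(4)],0);T=np.mean([camera('top').astype(float) for _ in range(4)],0)
np.save('S0.npy',S);np.save('T0.npy',T)
a=np.clip(S[145:172,338:362]*1.5,0,255).astype(np.uint8);b=np.clip(T[128:160,215:240]*1.2,0,255).astype(np.uint8)
f=lambda i,s:cv2.resize(i[:,:,::-1],None,fx=s,fy=s,interpolation=cv2.INTER_NEAREST)
A=f(a,16);B=f(b,15);h=max(A.shape[0],B.shape[0])
p=lambda i:cv2.copyMakeBorder(i,0,h-i.shape[0],0,6,0)
cv2.imwrite('pics/mk.png',np.hstack([p(A),p(B)]))
g=S.mean(2);print(np.round(g[148:170,342:360]).astype(int))
E
```

```text
[[ 69  70  69  67  69  69  70  70  68  68  68  70  69  65  94 141 156 150]
 [ 70  72  69  71  68  70  69  69  68  68  69  67  65  81 125 154 153 146]
 [ 69  69  70  71  70  69  70  69  70  70  68  85 114 141 162 163 156 147]
 [ 70  69  70  70  69  69  70  69  70  70  68  88 114 128 125 108 107 110]
 [ 68  70  70  70  68  69  69  69  68  69  67  77  90  93  83  63  65  69]
 [ 70  69  71  69  69  71  69  68  71  68  68  72  82  86  80  68  67  66]
 [ 69  69  69  69  70  70  70  69  69  69  69  74  85  88  77  68  68  68]
 [ 69  68  70  69  68  70  68  69  69  68  67  73  84  89  82  70  67  68]
 [ 70  70  69  69  70  68  69  68  66  65  58  64  75  76  83  82  66  68]
 [ 65  69  69  70  68  68  69  66 100 143 129  76  58  56  62  67  67  70]
 [ 74  68  69  68  70  70  67  67  93 137 133  83  48  52  50  56  65  69]
 [ 82  71  68  68  68  65  66  66  72  87  87  67  48  49  50  56  66  70]
 [ 90  82  67  64  71  81  91  94  76  66  66  65  71  76  70  65  67  68]
 [ 88  90 110 139 152 153 157 150 110  65  68  74  84  86  77  68  69  69]
 [ 68  71 111 137 134 126 119 115  91  64  68  77  87  86  77  67  69  68]
 [ 55  68  90  86  79  75  67  67  66  70  71  82  88  86  76  67  66  69]
 [ 72  71  61  59  68  68  66  72  79  79  79  84  88  85  75  68  69  68]
 [ 63  52  43  48  63  70  68  69  80  75  64  79  86  77  73  69  68  68]
 [ 44  40  41  45  62  69  63  52  56  57  49  56  62  57  69  78  68  69]
 [ 45  40  42  43  50  54  49  43  51  66  66  60  57  51  58  68  65  66]
 [ 45  43  44  52  62  59  62  60  66  66  66  66  68  65  66  64  69  68]
 [ 62  63  62  65  72  70  70  69  69  67  66  67  68  68  69  68  67  67]]
```

View pics/mk.png

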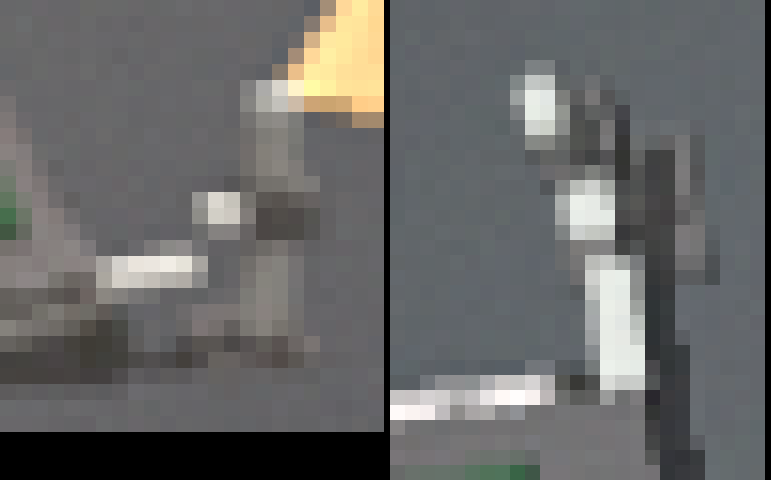

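```bash
python3 - <<'E'
from h import *
S=np.load('S0.npy').mean(2)
def cen(c,r0,r1):
    w=np.clip(S[r0:r1,c]-71,0,None);return (w*np.arange(r0,r1)).sum()/w.sum(),w.sum()
P=[(c,)+cen(c,159,165) for c in range(345,350)];F=[(c,)+cen(c,155,161) for c in range(350,353)]
print(P);print(F)
for th in (7,9,10,11):
    e=np.array([np.cos(np.radians(th)),np.sin(np.radians(th)),0])
    tip=np.array([647.,166.5,28])
    a=proj('side',tip);b=proj('side',tip-20*e);sl=(a[1]-b[1])/(a[0]-b[0])
    r0=np.mean([r-sl*(c-351.2) for c,r,_ in P[1:4]])
    rf=np.average([r for c,r,_ in F[1:]],weights=[w for c,_,w in F[1:]])
    print(th,a,sl,r0,rf,(r0-rf)/.2022)
# long edges for heading: board green contour
T=np.load('T0.npy').astype(np.uint8)
g=((T[:,:,1].astype(int)-T[:,:,0]>25)&(T[:,:,1]>60)).astype(np.uint8)
g=cv2.morphologyEx(g,cv2.MORPH_CLOSE,np.ones((7,7)))
cn=max(cv2.findContours(g,0,1)[0],key=cv2.contourArea)
q=np.array([onz('top',*p[0],34)[:2] for p in cn],np.float32)
print(cv2.minAreaRect(q),cv2.minAreaRect(cn))
E
```

```text
[(345, np.float64(161.64735376044567), np.float64(149.58333333333331)), (346, np.float64(161.52135815991235), np.float64(152.16666666666669)), (347, np.float64(161.34739726027397), np.float64(152.08333333333331)), (348, np.float64(161.18132757690233), np.float64(154.41666666666666)), (349, np.float64(161.1595684270301), np.float64(146.75))]
[(350, np.float64(157.68221574344025), np.float64(57.16666666666667)), (351, np.float64(157.6390243902439), np.float64(153.75)), (352, np.float64(157.69117647058823), np.float64(136.0))]
7 [350.01146327 161.12070254] -0.12965103722850863 160.8054933093365 157.66350301984468 15.539022203223617
9 [350.01146327 161.12070254] -0.14990808439175535 160.72041371125087 157.66350301984468 15.118252677577585
10 [350.01146327 161.12070254] -0.16019639032636557 160.67720282632547 157.66350301984468 14.904548993475702
11 [350.01146327 161.12070254] -0.1706019666524608 160.63349940575588 157.66350301984468 14.688409425871424
((519.6871948242188, 240.88809204101562), (138.7958984375, 149.06771850585938), 8.991201400756836) ((202.0634765625, 183.99180603027344), (44.72597885131836, 49.39693069458008), 82.64761352539062)
```

```bash
python3 - <<'E'
from h import *
S=np.clip(np.load('S0.npy')*1.6,0,255).astype(np.uint8)
crop(S,140,0,380,180,3.2,'pics/arm.png')
print(proj('side',[170,704,303]),proj('side',[170,704,230]),proj('top',[170,704,303]))
E
```

```text
[239.14007276  60.35453058] [241.35010524  75.12226895] [-34.24714207 311.4908225 ]
```

View pics/arm.png

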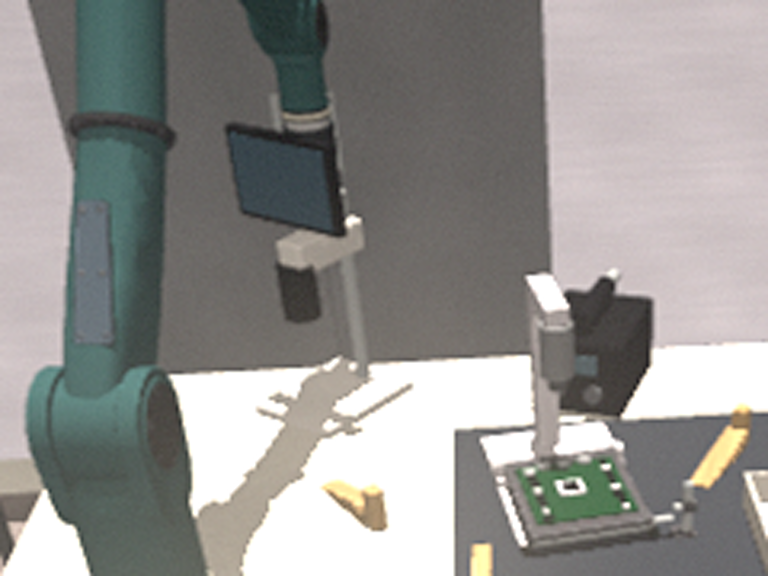

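```bash
python3 - <<'E'
from h import *
T=np.clip(np.load('T0.npy')*1.4,0,255).astype(np.uint8)
crop(T,0,100,260,400,2,'pics/armt.png')
V=np.array(calibration('side')['view']);print(-V[:3,:3].T@V[:3,3])
V=np.array(calibration('top')['view']);print(-V[:3,:3].T@V[:3,3])
E
```

```text
[  424.76277208 -1250.64233273   934.1942988 ]
[ 365.84916681 -157.28548812 1310.01526818]
```

View pics/armt.png

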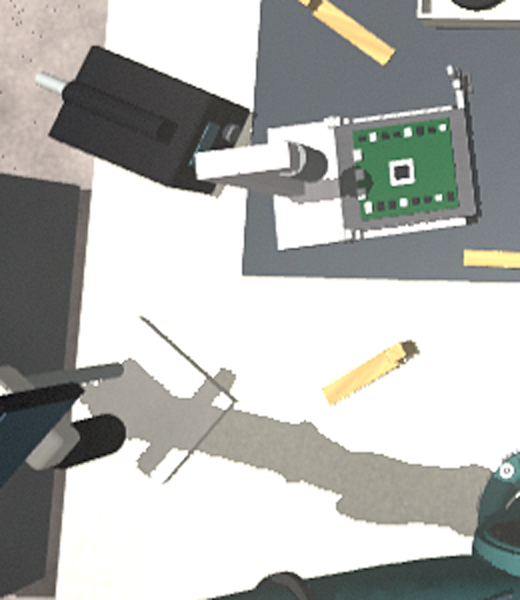

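```bash
python3 - <<'E'
from h import *
s=lambda x,y:(140+x/3.2,y/3.2)
t=lambda x,y:(x/2,100+y/2)
print('post base',onz('side',*s(362,372),0),onz('top',*t(122,368),0),tri(*s(362,372),*t(122,368)))
print('vertex',onz('side',*s(350,430),0),onz('top',*t(235,400),0))
print('leg ends',onz('side',*s(410,387),0),onz('top',*t(142,318),0),onz('top',*t(165,482),0))
print('screen lower right',tri(*s(343,234),*t(85,390)))
print('cam cyl bottom',tri(*s(300,318),*t(110,440)))
print('arm block',tri(*s(355,225),*t(10,375)))
for z in (100,200,300,400,500): print(z,proj('top',[200,580,z])*1,proj('side',[200,580,z]))
print('microscope top',tri(*s(535,280),*t(205,165)), 'front', tri(*s(575,370),*t(318,160)))
E
```

```text
post base [198.41608691 715.06807049   0.        ] [202.11717824 673.77015984   0.        ] (array([205.42622529, 655.94256315,  28.09181956]), np.float64(0.40266091124127135))
vertex [190.79639218 512.68621256   0.        ] [158.25309562 494.1332763    0.        ]
leg ends [280.58901265 649.35179255   0.        ] [279.3982319  648.95843359   0.        ] [ 32.80419083 592.80468828   0.        ]
screen lower right (array([217.0351119 , 523.71773034, 303.00873834]), np.float64(7.683023286092358))
cam cyl bottom (array([128.94881101, 582.01219233, 157.45887342]), np.float64(6.216784261827156))
arm block (array([226.01985613, 636.76346174, 275.24801605]), np.float64(2.980472979378801))
100 [ 71.07168028 289.47715414] [249.362437   109.75065808]
200 [ 47.61101111 294.18308286] [246.55119247  90.33698996]
300 [ 19.48785991 299.82424952] [243.54664843  69.58844949]
400 [-14.84102891 306.71021269] [240.32815832  47.36245727]
500 [-57.684453   315.30408945] [236.87202662  23.49537883]
microscope top (array([488.00635421, 423.07587747, 262.09250098]), np.float64(4.306224259487775)) front (array([521.12353454, 317.01364763, 173.89566897]), np.float64(20.039365846497102))
```

Call:
{"fn": "servo_tool", "kwargs": {
  "moves": [
    [0, -5, 0, 0],
    [0, -5, 0, 0],
    [0, -5, 0, 0],
    [0, -5, 0, 0],
    [0, -5, 0, 0]
  ]
}}

```text
t: 1.0
tool_pos: [170.0, 704.3, 556.3]
eef_rot: [-0.555, -0.438, 0.437, 0.556]
contact_force: [0.1, 1.0, 1.1]
gripper_width: 85.5
```

Call:
{"fn": "servo_tool", "kwargs": {
  "moves": [
    [-0.5, 0, -4.9, 4.2],
    [-0.5, 0, -4.9, 4.2],
    [-0.5, 0, -4.9, 4.2],
    [-0.5, 0, -4.9, 4.2],
    [-0.5, 0, -4.9, 4.2]
  ]
}}

```text
t: 1.5
tool_pos: [388.4, 589.5, 553.8]
eef_rot: [-0.626, -0.328, 0.328, 0.626]
contact_force: [0.0, 0.4, -0.4]
gripper_width: 85.3
```

Call:
{"fn": "servo_tool", "kwargs": {
  "moves": [
    [-1, 0, -4.8, 4.4],
    [-1, 0, -4.8, 4.4],
    [-1, 0, -4.8, 4.4],
    [-1, 0, -4.8, 4.4],
    [-1, 0, -4.8, 4.4]
  ]
}}

```text
t: 2.0
tool_pos: [527.1, 388.7, 553.9]
eef_rot: [0.678, 0.202, -0.202, -0.678]
contact_force: [0.4, -0.2, 0.2]
gripper_width: 85.7
```

Call:
{"fn": "servo_tool", "kwargs": {
  "moves": [
    [-1, 0, -4.8, 4.6],
    [-1, 0, -4.8, 4.6],
    [-1, 0, -4.8, 4.6],
    [-1, 0, -4.8, 4.6],
    [-1, 0, -4.8, 4.6]
  ]
}}

```text
t: 2.5
tool_pos: [578.9, 150.6, 554.0]
eef_rot: [0.704, 0.063, -0.063, -0.704]
contact_force: [-0.0, -0.2, -0.6]
gripper_width: 85.4
```

```bash
cat >> h.py <<'E'
def go(p,xdeg=None):
    """print the shift (cm, tool axes) and turn (deg) to TCP p and tool-x heading xdeg"""
    s,r=st();d=np.array(p,float)-s['tool_pos'];h=np.degrees(np.arctan2(r[1,0],r[0,0]))
    print('t',s['t'],'at',np.round(s['tool_pos'],1),'xhead',round(h,2),'q7',np.round(s['qpos'],2),'tilt',np.round(np.degrees(np.arccos(-r[2,1])),2))
    print('shift cm',np.round(r.T@d/10,2),'F',np.round(s['contact_force'],1),'w',round(s['gripper_width'],1))
    if xdeg is not None: print('yaw',round(-((xdeg-h+180)%360-180),2), 'shift in final-heading axes', np.round(R.from_euler('z',xdeg-h,degrees=True).as_matrix().dot(r).T@d/10,2))
E
python3 -c "
from h import *
go([499.4,-144.1,150],-26)"
```

```text
t 2.5 at [578.9 150.6 554. ] xhead 10.23 q7 [-0.72  0.25  0.5   1.59 -0.12  1.33 -0.02] tilt 0.04
shift cm [-13.08  40.39 -27.59] F [-0.  -0.2 -0.6] w 85.4
yaw 36.23 shift in final-heading axes [  5.75  40.41 -29.97]
```

Call:
{"fn": "servo_tool", "kwargs": {
  "moves": [
    [-0.8, 3.8, -3, 7.25],
    [-0.6, 3.8, -3, 7.25],
    [-0.3, 3.8, -3, 7.25],
    [0, 3.8, -3, 7.25],
    [0.4, 3.8, -3, 7.25]
  ]
}}

```text
t: 3.0
tool_pos: [554.7, 1.7, 363.0]
eef_rot: [-0.689, 0.159, -0.16, 0.689]
contact_force: [0.9, 0.3, -1.4]
gripper_width: 85.0
```

```bash
python3 -c "
from h import *
go([499.4,-144.1,150],-26)"
```

```text
t 3.0 at [554.7   1.7 363. ] xhead -26.09 q7 [-0.56  0.36  0.63  1.95 -0.27  0.91 -0.25] tilt 0.09
shift cm [  1.42  21.29 -15.55] F [ 0.9  0.3 -1.4] w 85.0
yaw -0.09 shift in final-heading axes [  1.4   21.29 -15.55]
```

Call:
{"fn": "servo_tool", "kwargs": {
  "moves": [
    [0.3, 3.8, -3.1, 0],
    [0.3, 3.8, -3.1, 0],
    [0.3, 3.8, -3.1, 0],
    [0.3, 3.8, -3.1, 0],
    [0.2, 3.8, -3.1, 0]
  ]
}}

```text
t: 3.5
tool_pos: [500.4, -143.8, 172.8]
eef_rot: [0.689, -0.157, 0.158, -0.689]
contact_force: [1.2, -0.4, -0.5]
gripper_width: 85.3
```

```bash
python3 -c "
from h import *
go([499.4,-144.1,92],-26)
crop(camera('top'),265,140,365,220,7,'pics/g1.png')
crop(camera('side'),270,170,370,250,7,'pics/g1s.png')"
```

```text
t 3.5 at [ 500.4 -143.8  172.8] xhead -25.76 q7 [-0.11  0.58  0.42  2.18 -0.51  0.48  0.25] tilt 0.09
shift cm [-0.09  8.08 -0.07] F [ 1.2 -0.4 -0.5] w 85.3
yaw 0.24 shift in final-heading axes [-0.09  8.08 -0.07]
```

View pics/g1s.png

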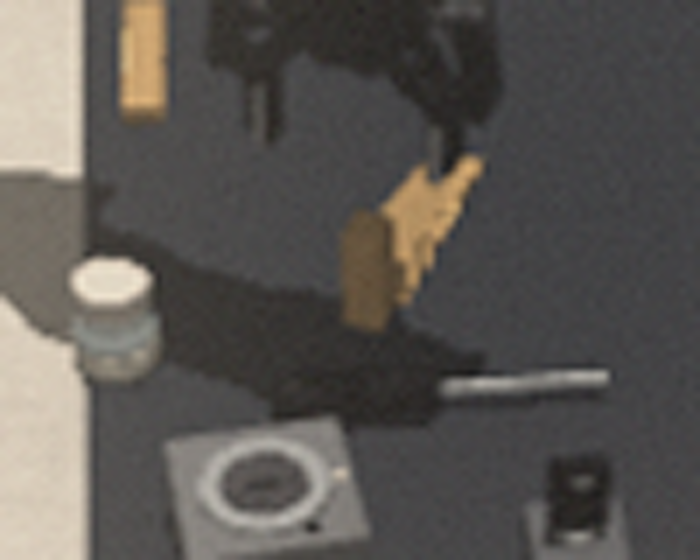

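View pics/g1.png

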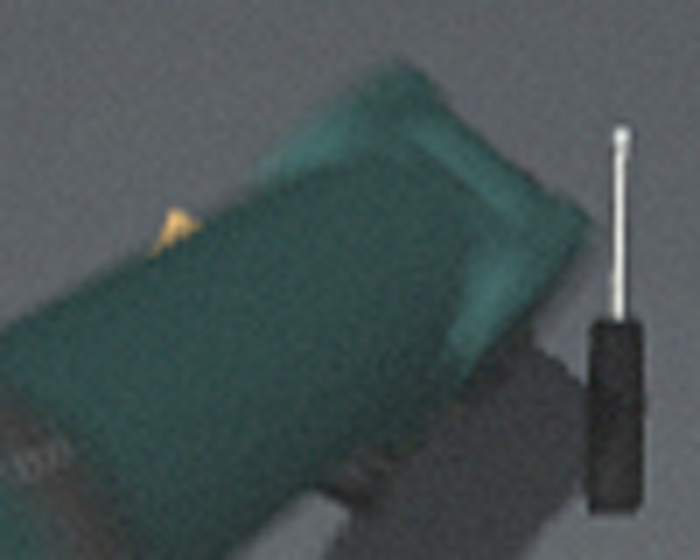

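Call:
{"fn": "servo_tool", "kwargs": {
  "moves": [
    [-0.1, 2.5, -0.1, 0.2],
    [0, 2.5, 0, 0],
    [0, 2.0, 0, 0],
    [0, 1.0, 0, 0],
    [0, 0, 0, 0]
  ],
  "hand": 1
}}

```text
t: 4.1
tool_pos: [499.2, -142.8, 93.5]
eef_rot: [-0.689, 0.159, -0.159, 0.689]
contact_force: [-0.8, -0.2, 0.0]
gripper_width: 85.5
```

Call:
{"fn": "servo_tool", "kwargs": {
  "moves": [
    [0, 0, 0, 0],
    [0, 0, 0, 0],
    [0, 0, 0, 0],
    [0, 0, 0, 0],
    [0, 0, 0, 0]
  ],
  "hand": -1,
  "squeeze": 40
}}

```text
t: 4.6
tool_pos: [499.4, -143.6, 94.6]
eef_rot: [0.689, -0.159, 0.16, -0.689]
contact_force: [-0.4, 0.3, 5.9]
gripper_width: 21.6
```

```bash
python3 -c "
from h import *
go([559,-14.5,93],9)"
```

```text
t 4.6 at [ 499.4 -143.6   94.6] xhead -26.02 q7 [-0.    0.71  0.27  2.2  -0.61  0.31  0.33] tilt 0.09
shift cm [-0.31  0.16 14.21] F [-0.4  0.3  5.9] w 21.6
yaw -35.02 shift in final-heading axes [ 7.9   0.17 11.82]
```

Call:
{"fn": "servo_tool", "kwargs": {
  "moves": [
    [-0.1, -0.1, 2.8, -7],
    [0.3, 0, 2.8, -7],
    [0.6, 0, 2.8, -7],
    [1.0, 0, 2.7, -7],
    [1.3, 0, 2.5, -7]
  ]
}}

```text
t: 5.1
tool_pos: [558.5, -13.5, 94.7]
eef_rot: [0.705, 0.057, -0.057, -0.705]
contact_force: [-0.6, -0.3, -1.2]
gripper_width: 21.5
```

```bash
python3 -c "
from h import *
go([559,-14.5,93],9)
crop(camera('top'),215,130,345,210,6,'pics/g2.png')
crop(camera('side'),270,130,370,220,7,'pics/g2s.png')"
```

```text
t 5.1 at [558.5 -13.5  94.7] xhead 9.29 q7 [-0.2   0.72  0.21  2.11 -0.4   0.35  0.49] tilt 0.04
shift cm [ 0.04  0.17 -0.11] F [-0.6 -0.3 -1.2] w 21.5
yaw 0.29 shift in final-heading axes [ 0.04  0.17 -0.1 ]
```

View pics/g2s.png

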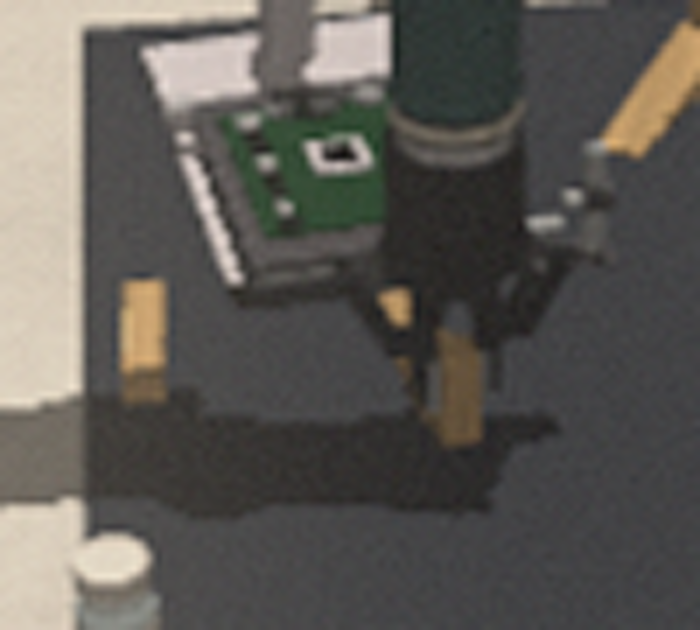

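View pics/g2.png

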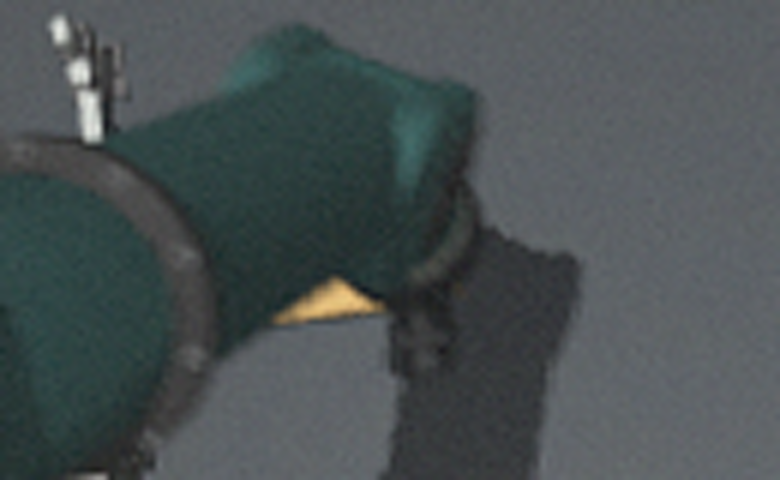

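```bash
python3 -c "
from h import *
go([541.5,96.7,93],9)"
```

```text
t 5.2 at [560.5  -9.3  94.7] xhead 9.48 q7 [-0.21  0.72  0.2   2.11 -0.4   0.35  0.49] tilt 0.23
shift cm [-0.13  0.2  10.77] F [ 0.9  0.2 -1. ] w 21.3
yaw 0.48 shift in final-heading axes [-0.22  0.2  10.77]
```

Call:
{"fn": "servo_tool", "kwargs": {
  "moves": [
    [0, 0, 1.5, 0],
    [0, 0, 1.5, 0],
    [0, 0, 1.5, 0],
    [0, 0, 1.5, 0],
    [0, 0, 1.5, 0]
  ]
}}

```text
t: 5.7
tool_pos: [546.8, 57.7, 95.2]
eef_rot: [0.706, 0.055, -0.054, -0.704]
contact_force: [0.5, -5.4, 0.3]
gripper_width: 21.8
```

```bash
python3 -c "
from h import *
go([541.5,96.7,94],9)"
```

```text
t 5.7 at [546.8  57.7  95.2] xhead 8.83 q7 [-0.35  0.71  0.22  2.13 -0.44  0.34  0.39] tilt 0.23
shift cm [0.07 0.11 3.93] F [ 0.5 -5.4  0.3] w 21.8
yaw -0.17 shift in final-heading axes [0.08 0.11 3.93]
```

Call:
{"fn": "servo_tool", "kwargs": {
  "moves": [
    [0, 0, 1, 0],
    [0, 0, 1, 0],
    [0, 0, 1, 0],
    [0, 0, 0.4, 0],
    [0, 0, 0, 0]
  ]
}}

```text
t: 6.2
tool_pos: [540.9, 93.7, 94.7]
eef_rot: [-0.705, -0.055, 0.056, 0.705]
contact_force: [1.1, -1.5, -2.9]
gripper_width: 21.7
```

```bash
cat > meas.py <<'E'
from h import *
S=np.mean([camera('side').astype(float) for _ in range(3)],0)
go([541.5,96.7,94],9)
a=np.clip(S[140:172,330:362]*1.5,0,255).astype(np.uint8)
import sys
cv2.imwrite(sys.argv[1],cv2.resize(a[:,:,::-1],None,fx=16,fy=16,interpolation=cv2.INTER_NEAREST))
print(np.round(S.mean(2)[153:166,343:357]).astype(int))
E
python3 meas.py pics/m1.png
```

```text
t 6.35 at [540.9  93.6  94.7] xhead 9.01 q7 [-0.41  0.72  0.23  2.13 -0.46  0.34  0.35] tilt 0.08
shift cm [0.1  0.07 0.29] F [-0.4  0.2 -3.8] w 21.3
yaw 0.01 shift in final-heading axes [0.1  0.07 0.29]
[[ 56  70  70  69  69  70  68  69  71  69  73  83  86  78]
 [ 59  70  69  70  70  68  68  69  70  69  75  83  88  80]
 [ 68  69  69  69  67  67  68  69  67  65  74  87  91  82]
 [ 67  69  67  68  67  69  64  64  64  58  62  77  74  85]
 [ 71  66  66  64  62  71  84 108 142 131  75  58  56  62]
 [ 88  98 116 140 150 154 146 129 135 134  83  47  50  49]
 [ 72 106 134 137 129 121 116  98  86  90  65  46  49  50]
 [ 55  79  94  86  75  67  68  68  66  66  67  71  78  71]
 [ 75  64  67  67  66  67  67  68  68  68  75  85  87  77]
 [126  99  66  67  68  69  70  70  68  69  79  87  86  78]
 [182 129  63  68  68  68  69  67  69  72  81  87  86  76]
 [124  86  59  68  68  66  72  81  79  77  84  89  84  77]
 [ 38  44  52  61  68  67  70  79  77  63  78  86  78  73]]
```

View pics/m1.png

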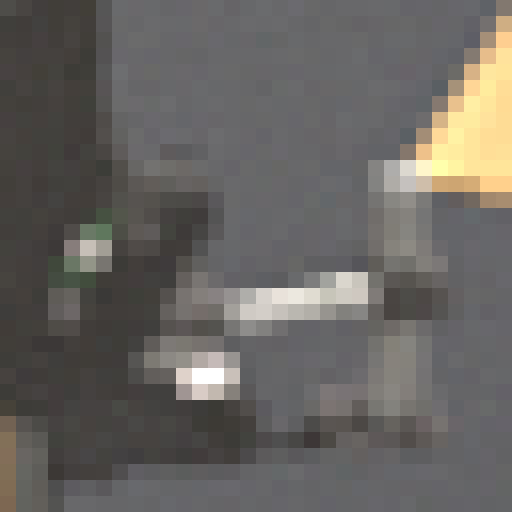

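Call:
{"fn": "servo_tool", "kwargs": {
  "moves": [
    [0.1, 0, 0.4, 0],
    [0, 0, 0, 0],
    [0, 0, 0, 0],
    [0, 0, 0, 0],
    [0, 0, 0, 0]
  ]
}}

```text
t: 6.85
tool_pos: [541.4, 96.8, 94.8]
eef_rot: [0.705, 0.055, -0.056, -0.705]
contact_force: [-0.7, -1.5, -3.1]
gripper_width: 21.6
```

Call:
{"fn": "servo_tool", "kwargs": {
  "moves": [
    [0, 0, 0, 0],
    [0, 0, 0, 0],
    [0, 0, 0, 0],
    [0, 0, 0, 0],
    [0, 0, 0, 0]
  ],
  "hand": -0.3
}}

```text
t: 7.35
tool_pos: [541.9, 97.4, 95.0]
eef_rot: [-0.705, -0.056, 0.055, 0.705]
contact_force: [-0.4, 0.6, 0.3]
gripper_width: 29.6
```

```bash
python3 meas.py pics/m2.png
```

```text
t 7.5 at [541.8  97.1  95. ] xhead 8.99 q7 [-0.42  0.72  0.23  2.13 -0.46  0.34  0.34] tilt 0.01
shift cm [-0.03  0.1  -0.04] F [-0.3 -0.2  0. ] w 29.8
yaw -0.01 shift in final-heading axes [-0.03  0.1  -0.04]
[[ 55  69  70  70  69  71  71  70  67  68  74  83  85  80]
 [ 62  69  69  68  71  69  69  67  71  69  73  83  89  79]
 [ 69  69  70  69  69  69  69  69  66  66  74  86  89  83]
 [ 65  68  67  67  67  68  65  67  65  57  62  78  74  84]
 [ 73  64  66  63  70  91  95 107 141 130  76  56  56  63]
 [ 88 110 138 150 152 149 133 118 137 133  85  47  50  50]
 [ 73 111 136 131 121 117 104  88  87  89  66  47  48  51]
 [ 52  76  87  73  68  68  68  70  69  63  66  72  77  71]
 [ 80  63  65  66  68  67  68  69  68  69  75  85  88  78]
 [126  98  66  69  69  69  70  68  69  69  78  89  85  77]
 [183 128  64  69  68  68  69  65  70  71  80  89  86  77]
 [124  85  58  70  67  65  71  80  80  80  81  88  85  75]
 [ 39  42  50  65  69  68  68  80  77  63  79  87  79  73]]
```

Call:
{"fn": "servo_tool", "kwargs": {
  "moves": [
    [0, -1, 0, 0],
    [0, -2.5, 0, 0],
    [0, -4, 0, 0],
    [0, -4, 0, 0],
    [0, -4, -1, 0]
  ]
}}

```text
t: 8.0
tool_pos: [542.7, 88.5, 251.8]
eef_rot: [-0.705, -0.056, 0.056, 0.705]
contact_force: [0.0, 1.0, -0.1]
gripper_width: 30.2
```

```bash
python3 meas.py pics/m3.png; python3 - <<'E'
from h import *
T=np.load('T0.npy').astype(np.uint8);S=np.load('S0.npy').astype(np.uint8)
crop(T,375,150,415,190,14,'pics/k1.png');crop(S,325,225,375,265,12,'pics/k1s.png')
crop(T,365,195,405,235,14,'pics/sl.png');crop(S,285,220,330,265,12,'pics/sls.png')
go([577,-346,200],-90)
E
cd pics; python3 -c "
import cv2,numpy as np
for o,a,b in(('kk','k1','sl'),('kks','k1s','sls')):
  a=cv2.imread(a+'.png');b=cv2.imread(b+'.png');h=max(a.shape[0],b.shape[0])
  f=lambda i:cv2.copyMakeBorder(i,0,h-i.shape[0],0,0,0)
  m=np.hstack([f(a),f(b)]);print(m.shape);cv2.imwrite(o+'.png',cv2.resize(m,None,fx=.71,fy=.71))"
```

```text
t 8.15 at [544.9  86.5 253.3] xhead 8.9 q7 [-0.56  0.47  0.43  2.06 -0.32  0.66  0.24] tilt 0.39
shift cm [-0.29 15.93  1.05] F [ 0.5  0.3 -0.1] w 29.8
yaw -0.1 shift in final-heading axes [-0.29 15.93  1.05]
[[ 69  70  70  71  69  69  71  70  66  70  73  84  87  80]
 [ 70  70  69  69  69  70  69  69  70  69  75  83  89  79]
 [ 69  71  70  70  69  69  69  68  70  66  75  86  91  83]
 [ 64  68  69  68  68  66  67  67  64  58  65  78  74  84]
 [ 73  66  65  64  72  93  95 106 143 131  78  56  55  63]
 [ 89 111 138 150 152 151 131 119 136 133  86  46  52  49]
 [ 72 112 137 129 120 114 103  89  88  88  64  52  50  52]
 [ 54  77  87  73  67  68  68  69  67  69  67  73  76  69]
 [ 82  63  67  67  67  68  68  70  70  69  75  86  87  77]
 [126  97  66  69  69  69  68  68  67  69  79  88  85  77]
 [184 128  63  70  68  68  66  67  69  70  80  88  86  75]
 [124  88  59  70  69  65  73  80  82  79  83  88  86  77]
 [ 42  44  51  63  71  69  71  80  77  65  81  87  77  71]]
t 8.15 at [544.9  86.5 253.3] xhead 8.9 q7 [-0.56  0.47  0.43  2.06 -0.32  0.66  0.24] tilt 0.39
shift cm [ -3.56   5.28 -43.23] F [ 0.5  0.3 -0.1] w 29.8
yaw 98.9 shift in final-heading axes [43.22  5.63  3.21]
(560, 1120, 3)
(540, 1140, 3)
```

View pics/k1.png

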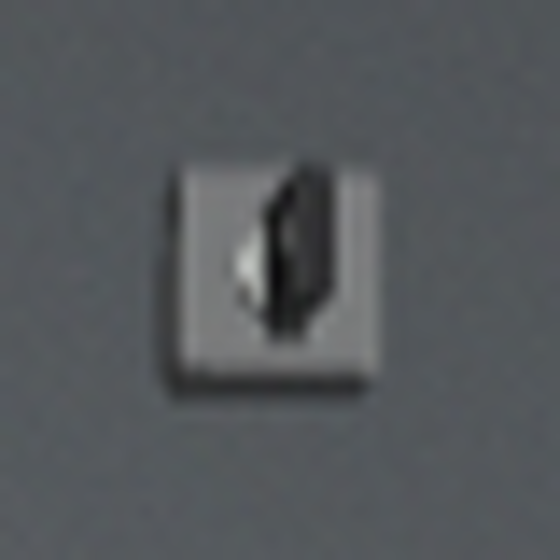

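View pics/k1s.png

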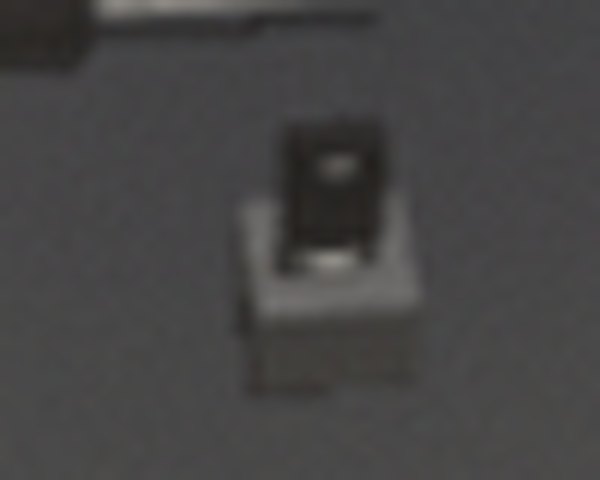

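View pics/sl.png

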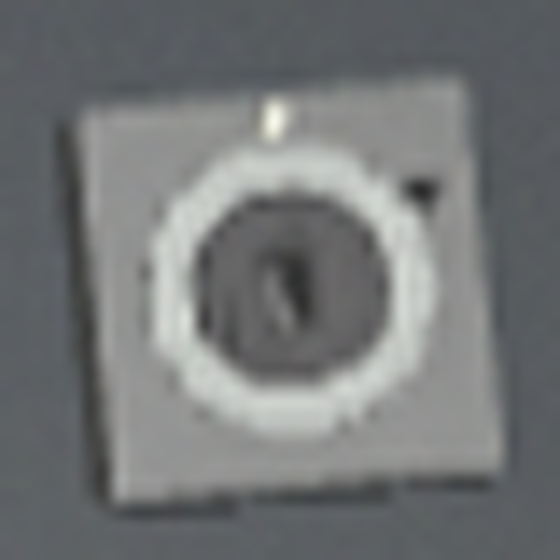

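View pics/sls.png

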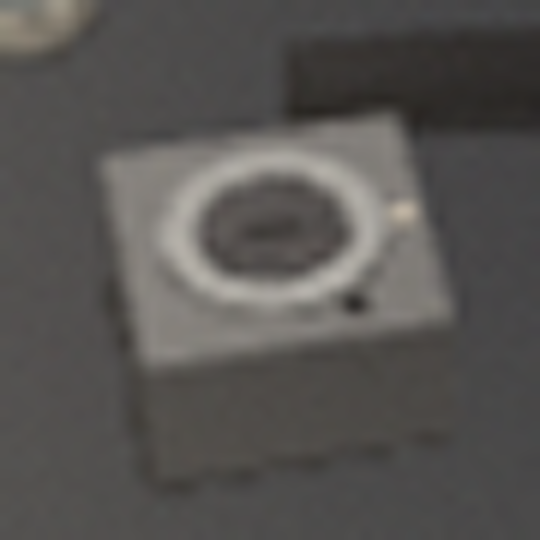

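```bash
python3 - <<'E'
from h import *
def q(n,x0,y0,s,pts,z):
    P=np.array([onz(n,x0+(x+.5)/s-.5,y0+(y+.5)/s-.5,z) for x,y in pts]);e=np.roll(P,-1,0)-P
    print(n,P.mean(0).round(1),'len',np.linalg.norm(e,axis=1).round(1),'ang mod90',(np.degrees(np.arctan2(e[:,1],e[:,0]))%90).round(1))
q('side',325,225,12,[(243,203),(400,193),(420,303),(258,317)],30)
q('top',375,150,14,[(180,165),(380,165),(380,370),(180,375)],30)
q('side',285,220,12,[(103,160),(402,113),(455,312),(150,365)],46)
q('top',365,195,14,[(80,110),(463,78),(503,470),(115,505)],46)
q('side',285,220,12,[(160,230),(272,145),(382,230),(272,310)],50)
q('top',365,195,14,[(155,290),(295,140),(437,290),(295,435)],50)
# bow from side: top face edges, bottom
print(onz('side',325+332/12-.46,225+125/12-.46,76),onz('side',325+332/12-.46,225+258/12-.46,36))
E
```

```text
side [ 581.7 -347.    30. ] len [43.6 42.6 44.  44. ] ang mod90 [89.3 88.3  1.  87.9]
top [ 580.5 -348.7   30. ] len [43.8 45.5 43.7 46.6] ang mod90 [1.2 0.4 2.7 0.6]
side [ 438.5 -318.    46. ] len [85.2 81.  83.1 82.1] ang mod90 [7.2 5.8 8.  7.3]
top [ 436.  -319.6   46. ] len [82.6 84.4 83.2 84.9] ang mod90 [6.1 6.2 6.5 5.8]
side [ 436.9 -319.3   50. ] len [44.8 46.6 42.  44.6] ang mod90 [43.8 37.  41.4 40.2]
top [ 436.1 -320.3   50. ] len [44.2 43.9 43.6 42.7] ang mod90 [48.  44.2 46.6 45. ]
[ 581.07554312 -345.0283493    76.        ] [ 580.83492717 -354.80753124   36.        ]
```

Call:
{"fn": "servo_tool", "kwargs": {
  "moves": [
    [-0.3, 0, -4.3, 8.5],
    [0.3, 0, -4.3, 8.5],
    [0.9, 0, -4.2, 8.5],
    [1.6, 0, -4.0, 8.5],
    [2.2, 0, -3.7, 8.5]
  ],
  "hand": 0.2
}}

```text
t: 8.65
tool_pos: [560.8, -128.2, 248.8]
eef_rot: [-0.676, 0.207, -0.205, 0.677]
contact_force: [1.0, -0.0, 0.4]
gripper_width: 51.1
```

Call:
{"fn": "servo_tool", "kwargs": {
  "moves": [
    [2.7, 0, -3.3, 8.5],
    [3.1, 0, -2.9, 8.5],
    [3.5, 0, -2.5, 8.5],
    [3.9, 0, -1.9, 8.5],
    [4.1, 0, -1.3, 8.5]
  ]
}}

```text
t: 9.15
tool_pos: [579.5, -341.7, 248.4]
eef_rot: [-0.556, 0.438, -0.436, 0.556]
contact_force: [1.1, 0.1, -0.4]
gripper_width: 51.2
```

```bash
python3 -c "
from h import *
go([580.8,-347.9,180],-89.6)"
```

```text
t 9.15 at [ 579.5 -341.7  248.4] xhead -76.36 q7 [-0.03  0.72  0.79  1.8  -0.64  0.9  -0.28] tilt 0.16
shift cm [ 0.64  6.84 -0.01] F [ 1.1  0.1 -0.4] w 51.2
yaw 13.24 shift in final-heading axes [0.63 6.84 0.13]
```

Call:
{"fn": "servo_tool", "kwargs": {
  "moves": [
    [0.6, 2, 0.1, 6.6],
    [0, 2, 0, 6.6],
    [0, 2, 0, 0],
    [0, 0.8, 0, 0],
    [0, 0, 0, 0]
  ]
}}

```text
t: 9.65
tool_pos: [581.8, -345.1, 179.8]
eef_rot: [0.504, -0.497, 0.495, -0.504]
contact_force: [0.4, 0.0, -0.0]
gripper_width: 51.3
```

```bash
python3 -c "
from h import *
go([580.8,-347.9,113],-89.6)
crop(camera('top'),345,120,445,200,7,'pics/g4.png')
crop(camera('side'),310,190,400,270,7,'pics/g4s.png')
go([580.8,-347.9,113],-89.6)
"
```

```text
t 9.65 at [ 581.8 -345.1  179.8] xhead -89.09 q7 [-0.01  0.82  0.77  1.83 -0.77  0.83 -0.4 ] tilt 0.23
shift cm [ 0.3   6.68 -0.08] F [ 0.4  0.  -0. ] w 51.3
yaw 0.51 shift in final-heading axes [ 0.3   6.68 -0.08]
t 9.75 at [ 582.6 -346.4  182.2] xhead -89.15 q7 [-0.01  0.82  0.78  1.82 -0.77  0.83 -0.4 ] tilt 0.03
shift cm [ 0.15  6.92 -0.19] F [-0.9 -0.3  1. ] w 51.2
yaw 0.45 shift in final-heading axes [ 0.15  6.92 -0.19]
```

View pics/g4s.png

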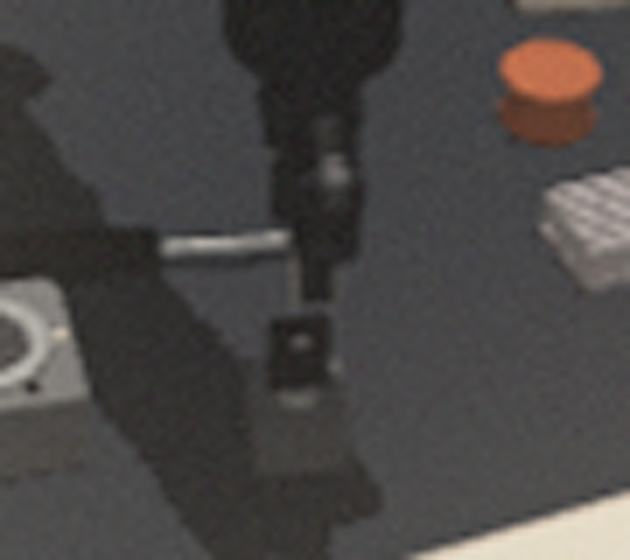

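View pics/g4.png

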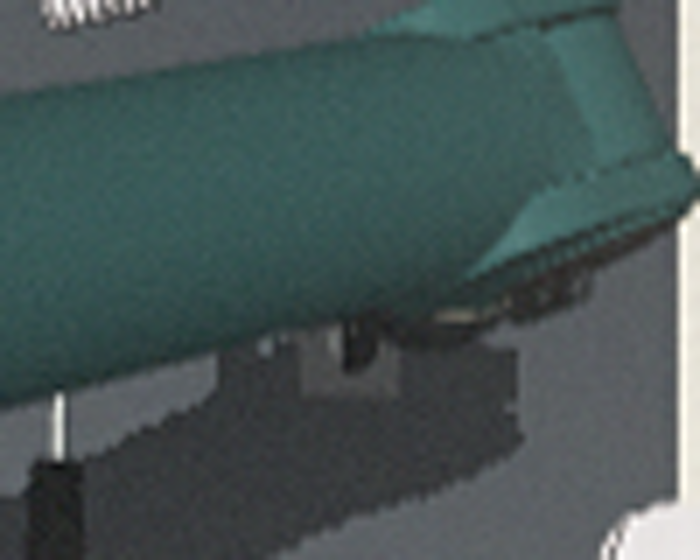

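```bash
python3 -c "
from h import *
print(proj('side',[582.6,-346.4,112]),proj('side',[580.8,-347.9,76]),proj('side',[580.8,-347.9,56]),proj('side',[590.8,-347.9,56]))
print(proj('side',[582.6,-346.4-26,112]),proj('side',[582.6,-346.4+26,112]))
S=camera('side');a=np.clip(S[215:256,335:370].astype(float)*2.2,0,255).astype(np.uint8)
cv2.imwrite('pics/g5.png',cv2.resize(a[:,:,::-1],None,fx=14,fy=14,interpolation=cv2.INTER_NEAREST))
go([580.8,-347.9,113],-89.6)
"
```

```text
[353.08469447 226.82858362] [352.25017846 235.57532814] [352.06917158 240.10665255] [355.14138174 239.88470411]
[354.30799574 232.42841065] [351.90121946 221.41106671]
t 9.8 at [ 582.8 -346.7  182.8] xhead -89.16 q7 [-0.01  0.82  0.78  1.82 -0.77  0.83 -0.4 ] tilt 0.09
shift cm [ 0.11  6.98 -0.22] F [ 0.9 -0.7  0.6] w 50.9
yaw 0.44 shift in final-heading axes [ 0.11  6.98 -0.21]
```

View pics/g5.png

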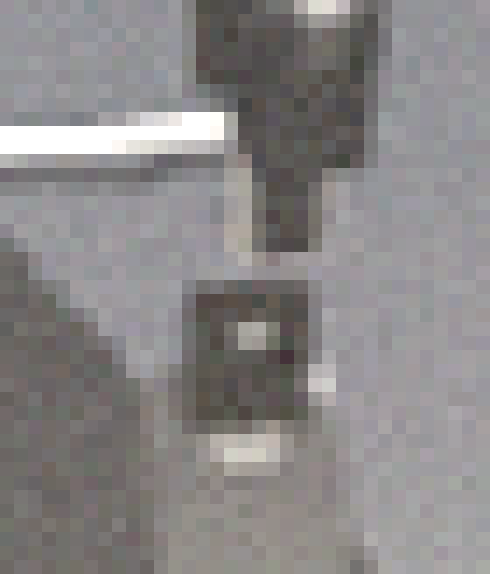

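Call:
{"fn": "servo_tool", "kwargs": {
  "moves": [
    [0.1, 2, -0.2, 0.4],
    [0, 2, 0, 0],
    [0, 2, 0, 0],
    [0, 0.9, 0, 0],
    [0, 0, 0, 0]
  ]
}}

```text
t: 10.3
tool_pos: [579.8, -346.8, 110.9]
eef_rot: [0.502, -0.499, 0.497, -0.502]
contact_force: [-0.3, 0.0, -0.3]
gripper_width: 51.3
```

```bash
python3 -c "
from h import *
go([580.8,-347.9,113],-89.6)"
```

```text
t 10.3 at [ 579.8 -346.8  110.9] xhead -89.6 q7 [ 0.04  0.9   0.69  1.85 -0.85  0.73 -0.34] tilt 0.19
shift cm [ 0.11 -0.21  0.1 ] F [-0.3  0.  -0.3] w 51.3
yaw 0.0 shift in final-heading axes [ 0.11 -0.21  0.1 ]
```

Settle, then close gently.

Call:
{"fn": "servo_tool", "kwargs": {
  "moves": [
    [0, 0, 0, 0],
    [0, 0, 0, 0],
    [0, 0, 0, 0],
    [0, 0, 0, 0],
    [0, 0, 0, 0]
  ],
  "hand": -1,
  "squeeze": 40
}}

```text
t: 10.8
tool_pos: [580.9, -348.1, 113.8]
eef_rot: [-0.502, 0.498, -0.499, 0.502]
contact_force: [-1.0, -0.3, 3.0]
gripper_width: 9.9
```

```bash
python3 -c "
from h import *
go([580.8,-347.9,113],-89.6)"
```

```text
t 10.8 at [ 580.9 -348.1  113.8] xhead -89.61 q7 [ 0.04  0.9   0.7   1.85 -0.85  0.73 -0.34] tilt 0.1
shift cm [-0.02  0.08 -0.01] F [-1.  -0.3  3. ] w 9.9
yaw -0.01 shift in final-heading axes [-0.02  0.08 -0.01]
```

Call:
{"fn": "servo_tool", "kwargs": {
  "moves": [
    [0, -1, 0, 0],
    [0, -2, 0, 0],
    [0, -2.5, 0, 0],
    [0, -2.5, 0, 0],
    [0, -1, 0, 0]
  ]
}}

```text
t: 11.3
tool_pos: [581.1, -348.6, 206.8]
eef_rot: [-0.501, 0.497, -0.5, 0.502]
contact_force: [0.2, 0.3, -0.8]
gripper_width: 9.7
```

```bash
python3 -c "
from h import *
go([436.6,-319.5,200],-83.8)
crop(camera('side'),310,180,400,270,7,'pics/g6.png')"
```

```text
t 11.3 at [ 581.1 -348.6  206.8] xhead -89.63 q7 [-0.03  0.79  0.81  1.81 -0.74  0.86 -0.42] tilt 0.25
shift cm [ -3.01   0.62 -14.43] F [ 0.2  0.3 -0.8] w 9.7
yaw -5.83 shift in final-heading axes [ -4.46   0.61 -14.05]
```

View pics/g6.png

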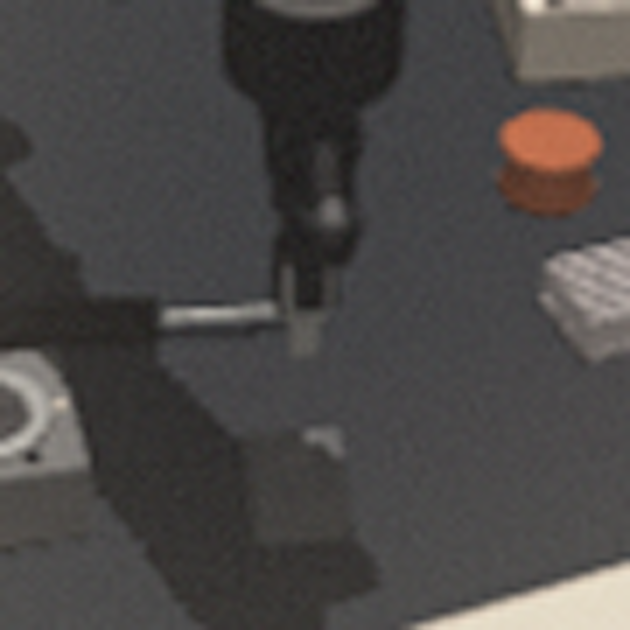

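Call:
{"fn": "servo_tool", "kwargs": {
  "moves": [
    [-0.7, 0, -3, -2.9],
    [-0.9, 0, -3.5, -2.9],
    [-0.9, 0, -3.5, 0],
    [-0.9, 0, -2.8, 0],
    [-0.9, 0, -1.2, 0]
  ]
}}

```text
t: 11.85
tool_pos: [433.4, -314.4, 202.7]
eef_rot: [0.525, -0.475, 0.472, -0.525]
contact_force: [0.2, -0.4, -0.4]
gripper_width: 9.7
```

Call:
{"fn": "servo_tool", "kwargs": {
  "moves": [
    [0, 0, 0, 0],
    [0, 0, 0, 0],
    [0, 0, 0, 0],
    [0, 0, 0, 0],
    [0, 0, 0, 0]
  ]
}}

```text
t: 12.35
tool_pos: [438.4, -315.3, 202.8]
eef_rot: [0.527, -0.472, 0.472, -0.526]
contact_force: [0.1, -0.0, -0.4]
gripper_width: 9.3
```

```bash
python3 -c "
from h import *
go([436.6,-319.5,165],-83.8)
crop(camera('side'),270,190,360,270,7,'pics/g7.png')"
```

```text
t 12.35 at [ 438.4 -315.3  202.8] xhead -83.76 q7 [ 0.01  0.64  0.77  2.13 -0.74  0.66 -0.17] tilt 0.04
shift cm [ 0.39  3.78 -0.23] F [ 0.1 -0.  -0.4] w 9.3
yaw 0.04 shift in final-heading axes [ 0.39  3.78 -0.22]
```

View pics/g7.png

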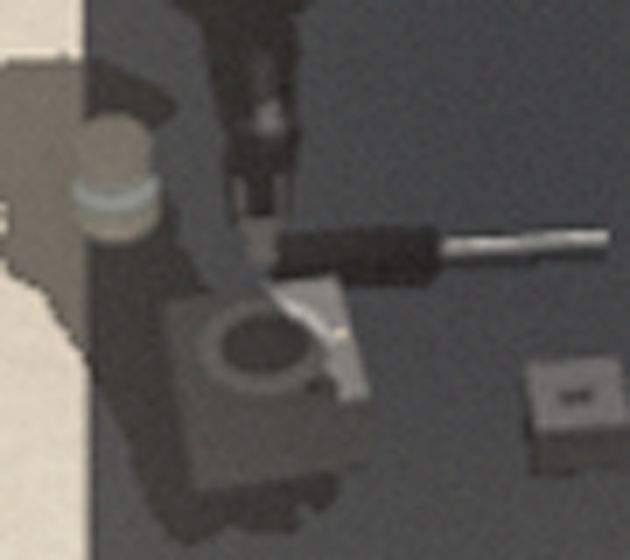

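```bash
python3 -c "
from h import *
print(onz('side',270+576.5/7-.5,190+396.5/7-.5,30))
print(proj('side',[438.4,-315.3,97]), 270+262.5/7-.5)
"
```

```text
[ 580.67536654 -349.17687189   30.        ]
[306.94637394 227.00205994] 307.0
```

Call:
{"fn": "servo_tool", "kwargs": {
  "moves": [
    [0.4, 1, -0.2, 0],
    [0, 1.2, 0, 0],
    [0, 1.2, 0, 0],
    [0, 0, 0, 0],
    [0, 0, 0, 0]
  ]
}}

```text
t: 12.9
tool_pos: [435.6, -319.2, 168.2]
eef_rot: [0.526, -0.473, 0.472, -0.526]
contact_force: [-0.6, -0.6, -0.4]
gripper_width: 9.5
```

```bash
python3 -c "
from h import *
go([436.6,-319.5,160],-83.8)"
```

```text
t 12.9 at [ 435.6 -319.2  168.2] xhead -83.84 q7 [ 0.06  0.68  0.7   2.14 -0.8   0.6  -0.11] tilt 0.08
shift cm [0.05 0.82 0.1 ] F [-0.6 -0.6 -0.4] w 9.5
yaw -0.04 shift in final-heading axes [0.05 0.82 0.1 ]
```

Call:
{"fn": "servo_tool", "kwargs": {
  "moves": [
    [0, 0.5, 0.05, 0],
    [0, 0.4, 0, 0],
    [0, 0.4, 0, 0],
    [0, 0.3, 0, 0],
    [0, 0, 0, 0]
  ]
}}

```text
t: 13.4
tool_pos: [436.3, -319.0, 152.5]
eef_rot: [-0.526, 0.472, -0.472, 0.526]
contact_force: [-0.0, -0.9, -0.6]
gripper_width: 9.6
```

```bash
python3 -c "
from h import *
go([436.6,-319.5,134],-83.8)"
```

```text
t 13.4 at [ 436.3 -319.   152.5] xhead -83.81 q7 [ 0.08  0.7   0.67  2.15 -0.83  0.57 -0.09] tilt 0.04
shift cm [0.05 1.85 0.02] F [-0.  -0.9 -0.6] w 9.6
yaw -0.01 shift in final-heading axes [0.05 1.85 0.02]
```

Call:
{"fn": "servo_tool", "kwargs": {
  "moves": [
    [0, 0.3, 0, 0],
    [0, 0.3, 0, 0],
    [0, 0.3, 0, 0],
    [0, 0.2, 0, 0],
    [0, 0, 0, 0]
  ]
}}

```text
t: 13.9
tool_pos: [436.3, -319.1, 141.6]
eef_rot: [0.526, -0.473, 0.472, -0.526]
contact_force: [-0.9, 0.3, -0.5]
gripper_width: 9.4
```

Call:
{"fn": "servo_tool", "kwargs": {
  "moves": [
    [0, 0.3, 0, 0],
    [0, 0.3, 0, 0],
    [0, 0.2, 0, 0],
    [0, 0, 0, 0],
    [0, 0, 0, 0]
  ]
}}

```text
t: 14.4
tool_pos: [436.4, -319.2, 133.8]
eef_rot: [0.526, -0.472, 0.472, -0.526]
contact_force: [-0.4, 0.5, -0.4]
gripper_width: 9.3
```

Call:
{"fn": "servo_tool", "kwargs": {
  "moves": [
    [0, 0.1, 0, 0],
    [0, 0.1, 0, 0],
    [0, 0, 0, 0],
    [0, 0, 0, 0],
    [0, 0, 0, 0]
  ]
}}

```text
t: 14.9
tool_pos: [436.4, -319.5, 133.6]
eef_rot: [-0.525, 0.472, -0.473, 0.527]
contact_force: [-1.4, 3.0, 16.5]
gripper_width: 9.7
```

```bash
python3 -c "
from h import *
go([436.6,-319.5,134],-83.8)
crop(camera('side'),270,190,360,270,7,'pics/g8.png')"
```

```text
t 14.9 at [ 436.4 -319.5  133.6] xhead -83.85 q7 [ 0.11  0.73  0.63  2.15 -0.87  0.54 -0.06] tilt 0.13
shift cm [ 0.01 -0.04  0.02] F [-1.4  3.  16.5] w 9.7
yaw -0.05 shift in final-heading axes [ 0.01 -0.04  0.02]
```

View pics/g8.png

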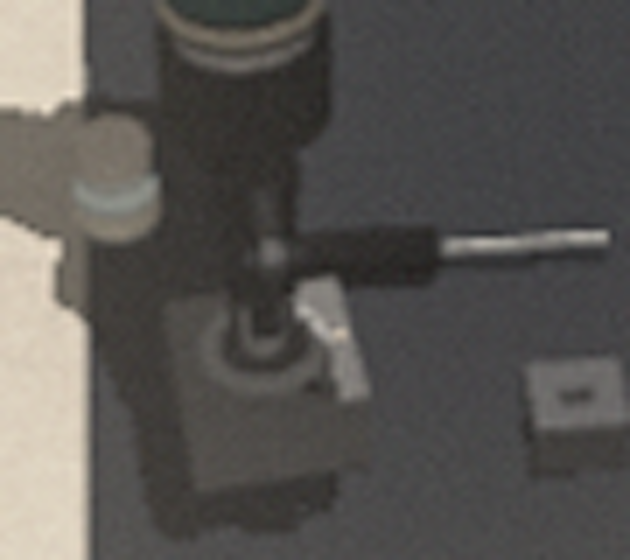

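Call:
{"fn": "servo_tool", "kwargs": {
  "moves": [
    [0, -0.15, 0, 0],
    [0, 0, 0, 7],
    [0, 0, 0, 7],
    [0, 0, 0, 7],
    [0, 0, 0, 7]
  ],
  "squeeze": 60
}}

```text
t: 15.45
tool_pos: [436.8, -319.2, 133.8]
eef_rot: [0.395, -0.586, 0.587, -0.395]
contact_force: [-0.1, 0.1, 3.0]
gripper_width: 9.4
```

```bash
python3 -c "
from h import *
go([436.4,-319.4,133.8],-158.5);print(st()[0]['torque'])"
```

```text
t 15.45 at [ 436.8 -319.2  133.8] xhead -112.08 q7 [ 0.04  0.78  0.75  2.15 -0.99  0.61 -0.43] tilt 0.05
shift cm [ 0.03 -0.   -0.03] F [-0.1  0.1  3. ] w 9.4
yaw 46.42 shift in final-heading axes [ 0.04 -0.    0.  ]
[0.16633174 0.04541747 0.02111548]
```

Call:
{"fn": "servo_tool", "kwargs": {
  "moves": [
    [0, 0, 0, 7],
    [0, 0, 0, 7],
    [0, 0, 0, 7],
    [0, 0, 0, 7],
    [0, 0, 0, 7]
  ]
}}

```text
t: 15.95
tool_pos: [437.0, -319.0, 133.8]
eef_rot: [-0.2, 0.678, -0.678, 0.201]
contact_force: [0.3, 1.3, 3.5]
gripper_width: 9.2
```

```bash
python3 -c "
from h import *
go([436.4,-319.4,133.8],-158.5);print(st()[0]['torque'])"
```

```text
t 15.95 at [ 437.  -319.   133.8] xhead -147.06 q7 [-0.05  0.85  0.9   2.16 -1.11  0.72 -0.93] tilt 0.07
shift cm [ 0.07 -0.    0.  ] F [0.3 1.3 3.5] w 9.2
yaw 11.44 shift in final-heading axes [ 0.07 -0.    0.01]
[ 0.28490843 -0.00765846  0.03053252]
```

Call:
{"fn": "servo_tool", "kwargs": {
  "moves": [
    [0, 0, 0, 4],
    [0, 0, 0, 4],
    [0, 0, 0, 4],
    [0, 0, 0, 0],
    [0, 0, 0, 0]
  ]
}}

```text
t: 16.45
tool_pos: [437.1, -319.0, 133.8]
eef_rot: [-0.13, 0.695, -0.695, 0.131]
contact_force: [-0.2, 2.3, 5.6]
gripper_width: 9.3
```

```bash
python3 -c "
from h import *
go([436.4,-319.4,133.8],-158.5);print(st()[0]['torque'])"
```

```text
t 16.45 at [ 437.1 -319.   133.8] xhead -158.78 q7 [-0.07  0.87  0.94  2.16 -1.14  0.75 -1.1 ] tilt 0.08
shift cm [ 0.08 -0.    0.01] F [-0.2  2.3  5.6] w 9.3
yaw -0.28 shift in final-heading axes [ 0.08 -0.    0.01]
[ 0.33959223 -0.10659257 -0.00341276]
```

Call:
{"fn": "servo_tool", "kwargs": {
  "moves": [
    [0, 0, 0, 3],
    [0, 0, 0, 0],
    [0, 0, 0, 0],
    [0, 0, 0, 0],
    [0, 0, 0, 0]
  ]
}}

```text
t: 16.95
tool_pos: [437.1, -319.0, 133.8]
eef_rot: [-0.112, 0.698, -0.698, 0.113]
contact_force: [2.2, 2.1, 4.6]
gripper_width: 9.3
```

```bash
python3 -c "
from h import *
go([436.4,-319.4,133.8],-161.5);print(st()[0]['torque'])"
```

```text
t 16.95 at [ 437.1 -319.   133.8] xhead -161.77 q7 [-0.07  0.88  0.95  2.16 -1.15  0.76 -1.15] tilt 0.09
shift cm [ 0.07 -0.    0.01] F [2.2 2.1 4.6] w 9.3
yaw -0.27 shift in final-heading axes [ 0.07 -0.    0.01]
[ 0.38884685 -0.15381982  0.06150343]
```

Call:
{"fn": "servo_tool", "kwargs": {
  "moves": [
    [0, 0, 0, 3],
    [0, 0, 0, 0],
    [0, 0, 0, 0],
    [0, 0, 0, 0],
    [0, 0, 0, 0]
  ]
}}

```text
t: 17.45
tool_pos: [437.2, -319.1, 133.8]
eef_rot: [-0.093, 0.701, -0.701, 0.094]
contact_force: [1.1, 0.8, 5.1]
gripper_width: 9.2
```

```bash
python3 -c "
from h import *
go([436.4,-319.4,133.8],-164.5);print(st()[0]['torque'])"
```

```text
t 17.45 at [ 437.2 -319.1  133.8] xhead -164.73 q7 [-0.08  0.89  0.96  2.16 -1.16  0.77 -1.19] tilt 0.08
shift cm [ 0.08 -0.    0.01] F [1.1 0.8 5.1] w 9.2
yaw -0.23 shift in final-heading axes [ 0.08 -0.    0.01]
[ 0.34419998 -0.15698159  0.1553137 ]
```

Call:
{"fn": "servo_tool", "kwargs": {
  "moves": [
    [0, 0, 0, 0],
    [0, 0, 0, 0],
    [0, 0, 0, 0],
    [0, 0, 0, 0],
    [0, 0, 0, 0]
  ],
  "hand": -0.2
}}

```text
t: 17.95
tool_pos: [436.4, -319.2, 133.3]
eef_rot: [-0.093, 0.701, -0.701, 0.093]
contact_force: [-0.6, -0.3, 0.9]
gripper_width: 34.1
```

Call:
{"fn": "servo_tool", "kwargs": {
  "moves": [
    [0, -1, 0, 0],
    [0, -2, 0, 0],
    [0, -4, 0, 0],
    [0, -4, 0, 0],
    [0, -4, 0, 0]
  ]
}}

```text
t: 18.45
tool_pos: [435.9, -319.2, 285.4]
eef_rot: [-0.093, 0.701, -0.701, 0.093]
contact_force: [1.0, -0.6, 0.2]
gripper_width: 34.0
```

Call:
{"fn": "servo_tool", "kwargs": {
  "moves": [
    [0, 0, 4, 0],
    [0, 0, 4, 0],
    [0, 0, 4, 0],
    [0, 0, 4, 0],
    [0, 0, 0, 0]
  ]
}}

```text
t: 18.95
tool_pos: [478.0, -478.9, 285.0]
eef_rot: [0.093, -0.699, 0.703, -0.092]
contact_force: [-0.5, 0.3, -0.1]
gripper_width: 34.2
```

```bash
python3 meas.py pics/m5.png; python3 -c "
from h import *
crop(camera('side'),270,190,360,270,7,'pics/g9.png')
crop(camera('top'),350,140,430,240,6,'pics/g9t.png')
cv2.imwrite('pics/top9.png',camera('top')[:,:,::-1])"
```

```text
t 19.1 at [ 477.7 -473.2  283.5] xhead -164.87 q7 [ 0.06  0.84  1.13  1.78 -0.85  1.11 -1.38] tilt 0.06
shift cm [-21.04  19.   -53.33] F [-0.3  0.4  0.5] w 34.2
yaw -173.87 shift in final-heading axes [15.21 18.9  55.31]
[[ 68  70  70  68  71  70  70  69  71  69  76  83  88  81]
 [ 71  69  70  70  71  69  71  71  71  70  76  85  90  81]
 [ 69  70  71  69  69  70  71  69  71  67  74  88  91  83]
 [ 65  69  69  70  68  68  67  65  65  58  65  77  77  85]
 [ 75  65  65  63  73  94  96 108 142 132  77  58  54  64]
 [ 91 113 141 153 156 152 136 120 139 138  86  49  48  50]
 [ 69 110 140 130 124 119 106  91  87  89  69  48  51  51]
 [ 53  77  90  76  70  70  69  70  68  69  67  73  76  72]
 [ 82  64  68  67  67  68  68  68  70  69  77  87  90  79]
 [127 100  66  69  69  70  68  68  69  69  78  90  88  78]
 [186 131  64  69  69  71  69  67  70  72  82  89  86  77]
 [127  89  60  71  69  66  73  82  83  82  82  91  87  78]
 [ 36  43  50  64  70  69  70  80  78  65  79  90  78  74]]
```

View pics/g9.png

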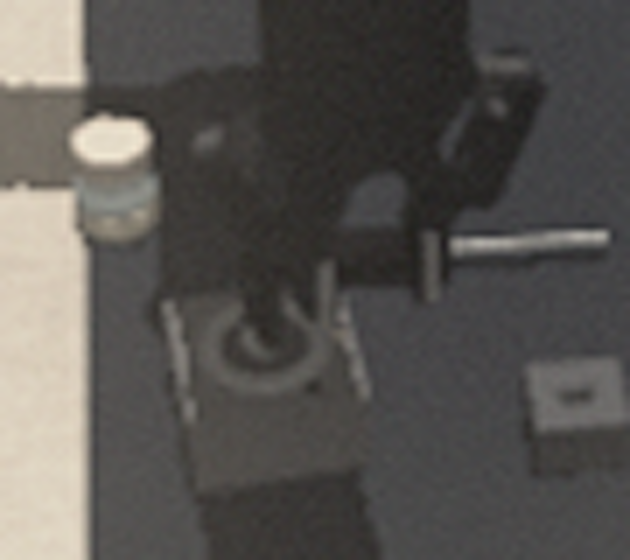

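View pics/g9t.png

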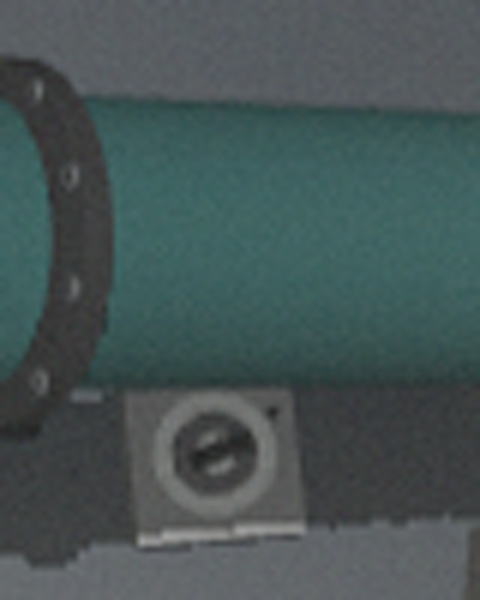

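View pics/top9.png

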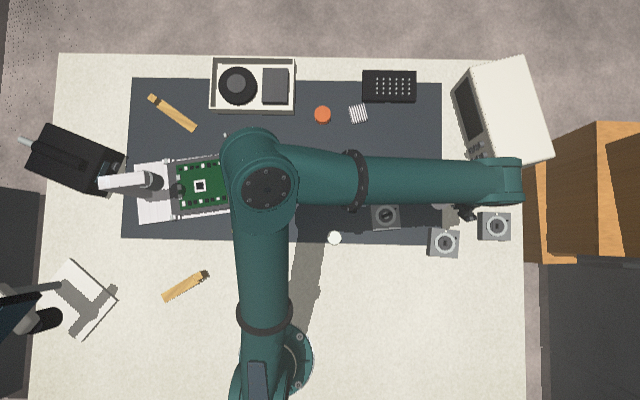

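```bash
python3 -c "
from h import *
T=np.mean([camera('top').astype(float) for _ in range(4)],0)
crop(np.clip(T*2,0,255).astype(np.uint8),365,195,405,235,14,'pics/f.png')
go([0,0,0])"
```

```text
t 19.45 at [ 478.6 -472.8  283.5] xhead -164.77 q7 [ 0.06  0.84  1.13  1.78 -0.85  1.11 -1.38] tilt 0.03
shift cm [ 33.77  28.36 -58.18] F [-0.1 -0.4  0.5] w 34.2
```

View pics/f.png

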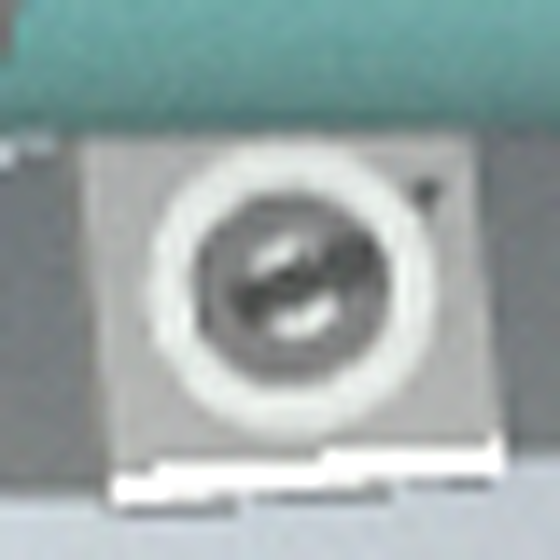

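```bash
python3 -c "
from workcell import robot
print(robot.close_job())"
```

```text
the job is handed in; nothing more can be done
None
```

I handed the job in at about 19.5 s of the 72 s. No verdict is reported, so what follows is from my own checks.

**Wedge and carrier**
- I gripped the rightmost wedge, turned it to line up with the carrier, slid it about 83 mm under the bar and let go.
- By pixel measurement in the side camera, the pointer rose about 14.9 mm. The estimate of the rise needed was 14.7–15.5 mm, so the pointer is within about 0.6 mm of the mark.
- The pictures after letting go, after retreating and just before hand-in agree, and the mark did not move in them.

**Key and switch**
- I took the key from its block and pushed it home in the switch nearest the base. The stop was felt at 16 N, and the tool height matched the expected fully-home height within 0.5 mm.
- I turned it about 81° clockwise until the turning torque rose to 0.15 N m, well above the stated 0.04 N m friction. I took that as the stop, then released the key and backed off.
- The last top picture shows the bow turned about 76°. Allowing for the 0.2 rad of play, that puts the barrel near 1.1 rad. This is coarser than the 81° measured from the tool, because the key is only a few pixels across.

**Not directly checked**
- **Barrel angle:** it was inferred from the torque and the bow, not read.
- **Bystanders:** I only looked for movement in the pictures. I saw none and met no unexpected contact forces. The arm hides some of the bench in the last top view.

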